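# Load the stain shaker and rehang its splash door

### The arm

A 6-joint arm with a two-finger parallel gripper is mounted at the origin on the work surface. World frame = base frame: x ahead of the robot, y to its left, z up, the work surface at z = 0. Lengths are in m, angles in degrees, forces in N, time in s.
With the tool pointing down it reaches from about 0.25 to 0.725 m from the base axis. Payload 9.7 kg.
Tool frame: the origin (TCP) lies on the centre line of the jaws, within the pads' length; the fingertips stand 19 mm ahead of it and the grasp point (between the pads) is the TCP (bot.tcp_to_tips is the z of the fingertips in the tool frame, in m); z points along the fingers, y is the line along which they close (so a half turn about z gives the same grasp; the last joint's range is limited). The gripper opens to 85 mm and grips with 20 to 120 N. Pads are 22 mm wide; open, the fingers measure 114 mm over their backs; the gripper's body (76 mm by 85 mm) begins 54 mm behind the grasp point. The pads swing forward as they close: fully open they stand 13 mm farther back than shut.
Start: joints at [-70.588, 4.979, 10.078, 95.1, 0, 90], TCP at [0.183, -0.519, 0.25] pointing down, gripper open.
Joint ranges: [-179.16, 179.16], [-48.56, 103.87], [-65.8, 70.77], [-126.05, 130.52], [-82.76, 87.17], [-180, 180]. Speed limits (degrees/s): [127.2, 127.2, 147.25, 180, 180, 180].

### API

Orientations are given as [roll, pitch, yaw] about the fixed x, y, z axes, in that order (R = Rz(yaw) Ry(pitch) Rx(roll)).
In Python, from workcell import bot gives the robot as it stands. The module is installed in compiled form; this text tells all that it offers.
- The arm moves only by the tool play_rows, never from a script. Its argument "increments" is a list of rows, each an object with "slide": the shift along the tool's x, y, z in mm, a list of three; "angular": the turn, a rotation vector about the tool's x, y, z in degrees, a list of three; "claw": the opening, from -1 (shut) to 1 (fully open). In form: [{"slide": [x, y, z], "angular": [rx, ry, rz], "claw": claw}, ...]. A call has 1 to 8 rows; each row shifts and turns the commanded pose from where the row before left it, along the tool's axes as they then stand; what a row does not reach is not made up. A row lasts 1/10 s, in which the tool goes at most 50 mm and 8.59 degrees, less where a joint would pass 70% of its speed; a pose out of reach is approached as far as the arm can. A call is refused whole if a number of a shift passes 50 or a number of a turn 8.59, either way. A call with a gripper value outside its range is refused whole. The fingers move at their own pace and stop on an object; "squeeze" is the grip in N (left out, the last holds). Time passes only in rows, so rows that do not move let the fingers close. It gives the time, the measured TCP pose, the force, the opening and the grip force at its end, in the units of the state.
- bot.get_obs(): the state, without advancing time (a new reading comes with each control period).
- bot.camera(name): name is "side" or "top" or "wrist"; returns the picture (420x560x3 uint8, red, green, blue); there is no depth.
- bot.camera_info(name): a dict with "fovy" (degrees; the focal length in pixels is half the picture's height over the tangent of half this angle, whatever the lens; pixels are square), "cx", "cy" (the principal point, pixels), "k1" (the pictures are not rectified: a ray, as slopes to the right and down, at radius r is drawn at 1 + k1 r^2 times it, then the intrinsics apply), "R" (3x3) and "t" (3): a world point X has camera coordinates R X + t. Camera axes: x right, y down, z forward; pixel columns grow to the right and rows downward; lengths in m; the calibration is good to about 2 mm. A picture is of the moment at which its call begins: read the wrist's pose just before it. camera_info takes no time and is no camera call; for the wrist camera it gives the pose at the moment of the call.
- bot.job_done(): hands the job in; it is judged then, once.
The state is a dict: "time": time; "q": joint angles; "qd": joint speeds; "joint_efforts": joint torques, N m; "ee_pos": TCP position; "tcp_rot": TCP orientation; "wrist_force": force on the tool from outside, world axes, zero at the start; "torque": the same for the moment, N m; "opening": finger opening in m; "grasp_force": force on a finger pad.
Only numpy, scipy, OpenCV 4.12 (cv2) and the standard library are available. Lean on these libraries where they do the work, as an engineer would, in place of code of your own. Each camera call takes 0.05 s, during which the arm holds its last target. There are 200 camera calls.

### The job

Stand every sound jar of violet stain upright on the shaker's black mat, well inside the guard, and put the jars with a red sticker on the cap into the red reject bin. Then take the splash door out of its parking rack, lower it gently onto both hinge pins of the guard so that both knuckles sit fully down, and swing it shut without slamming. Only with the door hung and shut, turn the shaker's run knob clockwise to its stop; leave the other things on the bench where they are.

Things in the scene. Friction and masses are not known exactly. Their poses are not given: they have to be found in the camera images.
- shaker: Orbital shaker, fixed; white housing 260 x 287 mm, 70 mm tall. Origin on the bench under the mat's centre; x to its back, y to its left seen from the front (-x). Clear guard, open on top and front: inner faces at y +-120 and x 110 mm, top at 210 mm. Jamb post at x -118, y -119 to -133 stops the door, whose mid-plane when shut is x = -126 mm. Control pod at x 0 to 120, y -135 to -215, 150 mm tall.
- mat (a point): Centre of the top of the shaker's black rubber mat, 80 mm above the bench; axes as the shaker's. The mat is 214 (x) x 234 mm (y), walled by the guard at the sides and back. Jars stand anywhere on it, upright, not touching the door: centres within 85 mm of the middle in x.
- pin_low (a point): Lower hinge pin at the guard's front left: centre of the flat shoulder it rises from, 90 mm above the bench, at shaker x -126, y +140 mm; axes as the shaker's. Upright pin, 10 mm diameter, 22 mm tall, its top 10 mm tapering to 3 mm. The shoulder is the top of a bracket 22 mm across and 15 mm thick, held from behind (+x) by a post.
- pin_high (a point): Upper hinge pin, the same, right above the lower one; shoulder 180 mm above the bench, pin tip 202 mm, underside of its bracket 165 mm. The door's lower knuckle must come in sideways below this bracket: with the door held 22 to 50 mm above its seated height both knuckles pass over the pin tips and the lower one under the bracket.
- door: Lift-off splash door, loose, 0.45 kg: framed clear panel 10 mm thick (x), 250 mm wide (y), 125 mm tall, standing upright in the rack. Origin: centre of its underside; -x its outer face, y towards the hinge edge, z up. Seated and shut, its axes match the shaker's and its underside is 85 mm above the bench. On the pins it swings freely out towards the shaker's -x; friction holds it where left.
- door_grip (a point): Centre of the black lift grip on top of the door, nearly above its centre of mass: 12 mm thick (x), 70 mm long (y), 35 mm tall (125 to 160 mm above the door's underside); this point is 142.5 mm above the underside. Axes as the door's.
- knuckle_low (a point): Centre of the bottom end of the door's lower hinge knuckle: steel tube 25 mm long, 22 mm outside, bore 13 mm, upright, on the door's +y edge (door frame: 0, 141, 5 mm). Seated, it coincides with pin_low to within 1.5 mm sideways.
- knuckle_high (a point): The same of the upper knuckle (door frame: 0, 141, 95 mm). Seated, it coincides with pin_high.
- door_free_edge (a point): Point in the door's mid-plane near its free edge (door frame: 0, -115, 62.5 mm). Shut, it is at shaker x = -126 mm, or up to 4 mm beyond (towards +x) when resting on the jamb.
- rack: Grey parking rack, fixed: base 64 (x) x 210 mm (y), 10 mm thick, and two lips 200 mm long, up to 45 mm above the bench, with a slot 12.5 mm wide between them along y. Origin: centre of its underside. The door stands in the slot on its lower edge, 10 mm above the bench, axes as the rack's; lift it straight up 40 mm to clear the lips.
- run_knob (a joint): Run knob on top of the shaker's control pod, rad: 0 off, growing as it turns clockwise seen from above, up to the stop at 1.4 (green mark); 1.2 or more is running. Turns with about 0.03 N m and stays where it is left.
- run_knob_grip (a point): On the knob's vertical axis at gripping height, 187 mm above the bench and 37 mm above the pod's top; its x axis lies along the knob's grip bar, which is 47 mm long, 14 mm thick, and reaches from 162 to 194 mm above the bench.
- reject_bin: Red open bin for rejects, fixed, 200 x 200 mm, 65 mm tall, walls 6 mm, floor 6 mm. Origin: centre of its underside.
- jar_a: a SOUND jar of violet stain, to be loaded on the shaker; may be absent (None). Squat wide-mouth plastic jar 105 mm tall, body 68 mm diameter up to 66 mm height, paper label; plain white screw cap 52 mm diameter from 75 to 105 mm height, best gripped there from above. About 0.25 kg, weight low down. Origin: centre of its underside, z up along the jar.
- jar_b: a SOUND jar of violet stain, to be loaded on the shaker; may be absent (None). Squat wide-mouth plastic jar 105 mm tall, body 68 mm diameter up to 66 mm height, paper label; plain white screw cap 52 mm diameter from 75 to 105 mm height, best gripped there from above. About 0.25 kg, weight low down. Origin: centre of its underside, z up along the jar.
- jar_c: a SOUND jar of violet stain, to be loaded on the shaker; may be absent (None). Squat wide-mouth plastic jar 105 mm tall, body 68 mm diameter up to 66 mm height, paper label; plain white screw cap 52 mm diameter from 75 to 105 mm height, best gripped there from above. About 0.25 kg, weight low down. Origin: centre of its underside, z up along the jar.
- jar_d: a SOUND jar of violet stain, to be loaded on the shaker; may be absent (None). Squat wide-mouth plastic jar 105 mm tall, body 68 mm diameter up to 66 mm height, paper label; plain white screw cap 52 mm diameter from 75 to 105 mm height, best gripped there from above. About 0.25 kg, weight low down. Origin: centre of its underside, z up along the jar.
- reject_a: a REJECT jar, to go in the red bin; may be absent (None). The same jar as the sound ones (105 mm tall, body 68 mm up to 66 mm height, white cap 52 mm from 75 to 105 mm height), but marked with a round red sticker on top of the cap and a red band round it. Origin: centre of its underside.
- reject_b: a REJECT jar, to go in the red bin; may be absent (None). The same jar as the sound ones (105 mm tall, body 68 mm up to 66 mm height, white cap 52 mm from 75 to 105 mm height), but marked with a round red sticker on top of the cap and a red band round it. Origin: centre of its underside.
- beaker: bystander: small glass beaker, 68 mm diameter, 85 mm tall, loose
- amber_bottle: bystander: amber bottle, 60 mm diameter, 140 mm tall, loose
- cap_one: bystander: spare white cap, 54 mm diameter, 22 mm tall, loose
- cap_two: bystander: spare white cap, as cap_one
- tip_box: bystander: blue pipette tip box 87 x 122 x 61 mm, loose

How it is judged:
By the outcome, as a careful person would: the job done as asked, in the order asked, and still so for the second after the job is handed in, with the robot touching nothing.
Of jar_a, jar_b, jar_c, jar_d only 2 to 4 are there at a start; the rules pass over those that are not, and their reading is None.
Of reject_a, reject_b only 1 to 2 are there at a start; the rules pass over those that are not, and their reading is None.
At some moment in a run one of jar_a, jar_b, jar_c, jar_d, reject_a, reject_b may be knocked a few centimetres aside while the robot is not near it.
It also fails if it takes over 210 s, if anything falls off the work surface, if the arm or the gripper's body presses on something with over 40 N, if the wrist force passes 120 N, or if a joint passes its speed limit or range.

## Working session

There is one attempt and no reset: what is moved stays moved. The work goes in short steps, Python scripts to look and compute and a tool call to move; the robot and the scene stay as the last step left them, time stands still between calls to the robot, and variables do not carry over. Pictures are saved under pics/ and viewed, at most 14 in all, crops included, and the job is handed in when it is done.

Besides the shell and the picture viewer there is one more tool, called after "Emit:" by a JSON object that holds its "op" and its "data". play_rows: Moves the arm, as the interface text tells. Its arguments: {"type":"object","properties":{"increments":{"type":"array"},"squeeze":{"type":"number"}},"required":["increments"]}

```bash
mkdir -p pics; cat > h.py <<'E'
import numpy as np, cv2
from workcell import bot
from scipy.spatial.transform import Rotation as Ro
def cam(n):
    i=bot.camera_info(n); f=210/np.tan(np.radians(i["fovy"]/2)); return i,f
def proj(n,X,i=None):
    i=i or bot.camera_info(n); f=210/np.tan(np.radians(i["fovy"]/2))
    c=np.atleast_2d(X)@np.array(i["R"]).T+np.array(i["t"]); s=c[:,:2]/c[:,2:]; r2=(s**2).sum(1,keepdims=True)
    return s*(1+i["k1"]*r2)*f+[i["cx"],i["cy"]]
def ray(n,uv,z,i=None):
    """pixels -> world point at height z"""
    i=i or bot.camera_info(n); f=210/np.tan(np.radians(i["fovy"]/2)); R=np.array(i["R"]);t=np.array(i["t"])
    d=(np.atleast_2d(uv)-[i["cx"],i["cy"]])/f; s=d.copy()
    for _ in range(30): s=d/(1+i["k1"]*(s**2).sum(1,keepdims=True))
    D=np.c_[s,np.ones(len(s))]@R; C=-R.T@t
    return C+D*((z-C[2])/D[:,2])[:,None]
def snap(n,fn=None):
    i=bot.camera_info(n); im=bot.camera(n)
    if fn: cv2.imwrite("pics/"+fn,im[:,:,::-1])
    return im,i
E
python3 - <<'E'
from h import *
for n in("top","side"):
    im,i=snap(n,n+"0.png"); R=np.array(i["R"]); print(n,i["fovy"],i["k1"],-R.T@np.array(i["t"]),R.round(2).tolist())
a,b=[cv2.imread("pics/%s0.png"%n) for n in("top","side")]
o=bot.get_obs();print(o)
cv2.imwrite("pics/topbig.png",cv2.resize(a,(800,600),interpolation=cv2.INTER_CUBIC))
E
```

```text
top 57.00253577849243 -0.0442836677685758 [ 0.4879369  -0.07095706  1.0126349 ] [[-0.02, -1.0, 0.0], [-0.99, 0.02, -0.1], [0.1, -0.01, -0.99]]
side 52.6676875297411 0.021966645825298226 [0.1904666  0.75161186 0.73331795] [[-0.92, -0.39, -0.02], [-0.2, 0.52, -0.83], [0.34, -0.76, -0.56]]
{'time': 0.1, 'q': array([-7.05864533e+01,  5.00940942e+00,  1.00368303e+01,  9.51004476e+01,
        1.58078888e-03,  9.00010264e+01]), 'qd': array([ 0.03324132, -0.14628154,  0.00198098,  0.0141563 ,  0.0098783 ,
        0.10561937]), 'joint_efforts': array([ 2.27722394e-04, -5.21558654e+01,  4.65654337e+01,  1.60969736e-02,
       -7.09746757e-06, -4.31899892e-06]), 'ee_pos': array([ 0.18275188, -0.51853864,  0.24962057]), 'tcp_rot': array([-1.79926973e+02, -1.57947944e-03,  1.94125183e+01]), 'wrist_force': array([ 0.76438917, -0.21152126, -0.43114   ]), 'torque': array([-0.04219763,  0.03038993,  0.02092937]), 'grasp_force': 0.0, 'opening': 0.0856468515722102}
```

View pics/topbig.png

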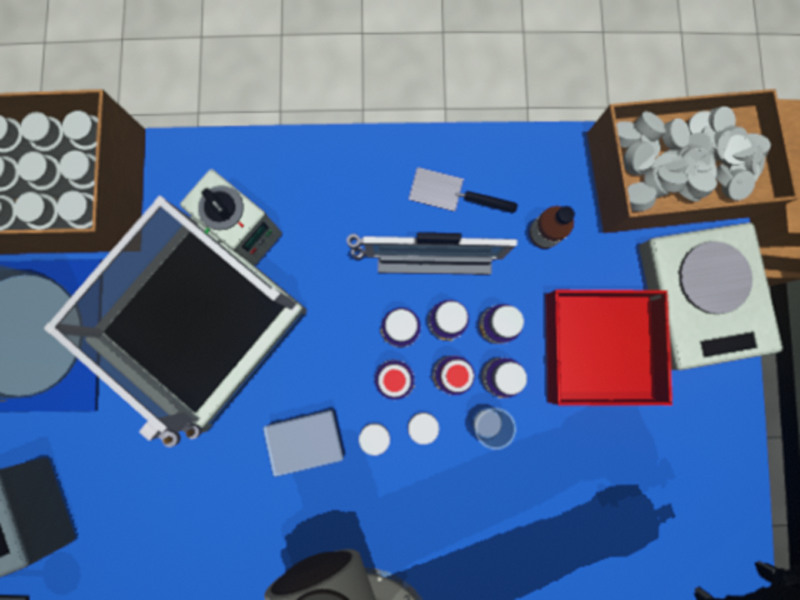

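View pics/side0.png

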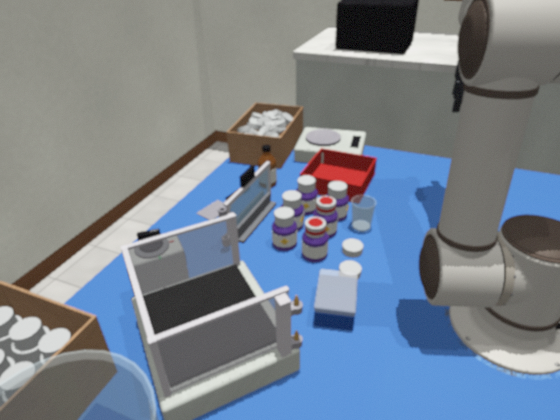

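Top view: four plain jars at big-px (402,326), (451,319), (507,322) and (509,377). Two rejects at (394,380) and (456,375). The bin is at (610,347), the door rack at (438,255), and the mat's centre is near (193,322) with its hinge pins at the bottom (170–192,435). The side view agrees.

```bash
cat > m.py <<'E'
from h import *
from scipy.optimize import least_squares
s=1/1.42857
def caps(im,i,guess,z=.105,w=16):
    out=[]
    for g in guess:
        u,v=[int(round(a)) for a in g]; p=im[v-w:v+w,u-w:u+w].astype(int)
        # cap top: bright or red, not blue/violet
        m=((p[:,:,0]>150)).astype(np.uint8); n,l,st,c=cv2.connectedComponentsWithStats(m)
        k=1+np.argmax(st[1:,4]); out.append((c[k]+[u-w,v-w]).tolist()+[st[k,4]])
    o=np.array(out); return ray("top",o[:,:2],z,i),o
if __name__=="__main__":
    im=cv2.imread("pics/top0.png")[:,:,::-1]; i=bot.camera_info("top")
    G=np.array([(402,326),(451,319),(507,322),(509,377),(394,380),(456,375)])*s
    P,o=caps(im,i,G); print(P.round(4)[:,:2].tolist(),o[:,2])
    print("bin",ray("top",np.array([(548,291),(667,291),(670,403),(549,403)])*s,.065,i).round(3)[:,:2].tolist())
    # shaker fit from mat corners + pins + guard corner
    S=np.array([[.107,-.117,.08],[-.107,-.117,.08],[-.107,.117,.08],[-.126,.14,.202],[-.126,.14,.112]])
    px=np.array([(193,233),(281,322),(197,408),(169,438),(192,432)])*s
    def X(p,S): R=Ro.from_euler('z',p[2]).as_matrix(); return S@R.T+[p[0],p[1],0]
    f=least_squares(lambda p:(proj("top",X(p,S),i)-px).ravel(),[.45,.25,.8],loss='soft_l1')
    print("shaker",f.x,np.degrees(f.x[2]),f.fun.round(1))
    print("grip",ray("top",np.array([(416,238),(461,238)])*s,.17,i).round(3)); print("knob",ray("top",np.array([(219,207)])*s,.194,i))
    print("others", ray("top",np.array([(272,427),(335,410)])*s,.06,i).round(3)[:,:2].tolist())
    w=bot.camera_info("wrist"); R=np.array(w["R"]); print("wrist cam pos",-R.T@np.array(w["t"]),R.round(2).tolist(),w["fovy"],w["k1"])
E
python3 m.py
```

```text
[[0.553, -0.0777], [0.5645, -0.1616], [0.5558, -0.2539], [0.4623, -0.2552], [0.4623, -0.0648], [0.468, -0.168]] [362. 362. 359. 371. 379. 375.]
bin [[0.609, -0.335], [0.606, -0.546], [0.412, -0.538], [0.417, -0.328]]
shaker [0.57246172 0.27171319 0.88056282] 50.45253336918311 [ -0.3  -4.5   4.2 -13.3   0.8   2.6  -0.7   1.1  -0.8   0.1]
grip [[ 0.682 -0.103  0.17 ]
 [ 0.681 -0.173  0.17 ]]
knob [[0.7307685 0.1969218 0.194    ]]
others [[0.385, 0.144], [0.412, 0.036]]
wrist cam pos [ 0.24640864 -0.49687656  0.37250863] [[0.33, -0.94, -0.0], [-0.91, -0.32, 0.27], [-0.25, -0.09, -0.96]] 63.817277540368806 -0.07288181863148695
```

```bash
python3 - <<'E'
from h import *
im=cv2.imread("pics/top0.png")[100:330,20:230]
cv2.imwrite("pics/shk.png",cv2.resize(im,None,fx=2.6,fy=2.6,interpolation=cv2.INTER_CUBIC))
E
```

```text
(no output)
```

View pics/shk.png

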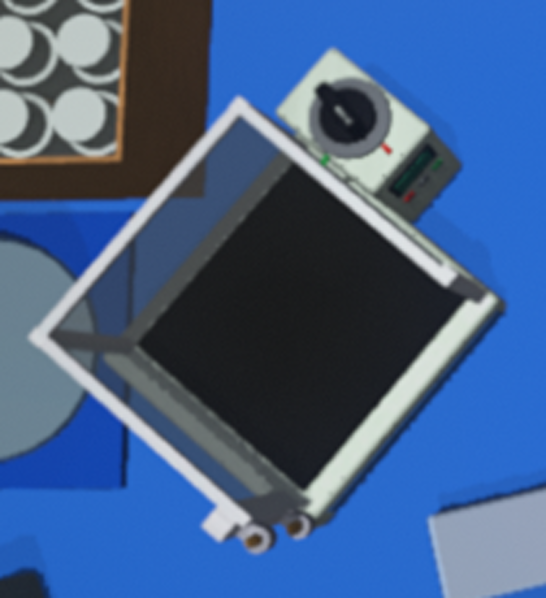

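The crop shows pin tips at (258,538) and (297,524), mat corners at (465,297), (305,488) and (138,343), pod corners at (332,50) and (430,130), and the knob at (348,115).

```bash
python3 - <<'E'
from h import *
from scipy.optimize import least_squares
i=bot.camera_info("top")
S=np.array([[-.107,-.117,.08],[-.107,.117,.08],[.107,.117,.08],[-.126,.14,.202],[-.126,.14,.112],[.12,-.215,.15],[0,-.215,.15],[.11,-.12,.21],[.11,.12,.21]])
px=np.array([(465,297),(305,488),(138,343),(258,538),(297,524),(332,50),(430,130),(240,115),(52,333)])/2.6+[20,100]
def X(p,S): R=Ro.from_euler('z',p[2]).as_matrix(); return S@R.T+[p[0],p[1],0]
f=least_squares(lambda p:(proj("top",X(p,S),i)-px).ravel(),[.55,.27,.8],loss='soft_l1')
p=f.x;print("shaker",p,np.degrees(p[2])); print(f.fun.reshape(-1,2).round(1).tolist())
print("jar spots",X(p,np.array([[.05,-.055,.08],[.05,.055,.08],[-.05,-.055,.08],[-.05,.055,.08]])).round(3).tolist())
print("pin",X(p,np.array([[-.126,.14,.09]])),"doorgrip seated",X(p,np.array([[-.126,0,.2275]])))
k=ray("top",np.array([(348,115),(320,92),(370,135)])/2.6+[20,100],.194,i); R=Ro.from_euler('z',p[2]).as_matrix();print("knob",k,(k-[p[0],p[1],0])@R)
d=k[1]-k[2];print("bar deg",np.degrees(np.arctan2(d[1],d[0])))
E
```

```text
shaker [0.5715715  0.27175798 0.8758576 ] 50.182943815269766
[[2.1, -1.5], [1.1, 0.9], [-0.3, 0.5], [-2.1, 1.2], [-1.0, 1.3], [-0.1, -3.4], [1.4, -2.8], [0.6, -2.1], [-1.2, 1.0]]
jar spots [[0.646, 0.275, 0.08], [0.561, 0.345, 0.08], [0.582, 0.198, 0.08], [0.497, 0.269, 0.08]]
pin [[0.38335586 0.26462565 0.09      ]] doorgrip seated [[0.49088887 0.17497827 0.2275    ]]
knob [[0.73224292 0.19575439 0.194     ]
 [0.75268707 0.21995162 0.194     ]
 [0.7146415  0.17685691 0.194     ]] [[ 0.04450625 -0.1720786   0.194     ]
 [ 0.07618315 -0.17228719  0.194     ]
 [ 0.01872037 -0.17065986  0.194     ]]
bar deg 48.560767146481275
```

Emit:
{"op": "play_rows", "data": {"increments": [{"slide": [0, 0, 0], "angular": [0, 0, 8.5], "claw": 0.6}, {"slide": [0, 0, 0], "angular": [0, 0, 8.5], "claw": 0.6}, {"slide": [0, 0, 0], "angular": [0, 0, 2.4], "claw": 0.6}], "squeeze": 40}}

```text
time: 0.4
ee_pos: [0.1828, -0.5186, 0.2499]
tcp_rot: [-180.0, 0.0, -0.3]
wrist_force: [-0.3, -0.8, 0.4]
opening: 0.0683
grasp_force: 0.0
```

Emit:
{"op": "play_rows", "data": {"increments": [{"slide": [18, -30, -5], "angular": [0, 0, 0], "claw": 0.6}, {"slide": [18, -30, -5], "angular": [0, 0, 0], "claw": 0.6}, {"slide": [18, -30, -5], "angular": [0, 0, 0], "claw": 0.6}, {"slide": [18, -30, -5], "angular": [0, 0, 0], "claw": 0.6}, {"slide": [18, -30, -5], "angular": [0, 0, 0], "claw": 0.6}, {"slide": [18, -30, -5], "angular": [0, 0, 0], "claw": 0.6}, {"slide": [18, -30, -5], "angular": [0, 0, 0], "claw": 0.6}, {"slide": [18, -30, -5], "angular": [0, 0, 0], "claw": 0.6}]}}

```text
time: 1.2
ee_pos: [0.3271, -0.2774, 0.2903]
tcp_rot: [-180.0, 0.0, -0.0]
wrist_force: [1.0, 0.1, -0.3]
opening: 0.0684
grasp_force: 0.0
```

Emit:
{"op": "play_rows", "data": {"increments": [{"slide": [18, -30, -5], "angular": [0, 0, 0], "claw": 0.6}, {"slide": [18, -30, -5], "angular": [0, 0, 0], "claw": 0.6}, {"slide": [18, -30, 0], "angular": [0, 0, 0], "claw": 0.6}, {"slide": [18, -30, 0], "angular": [0, 0, 0], "claw": 0.6}, {"slide": [0, 0, 0], "angular": [0, 0, 0], "claw": 0.6}, {"slide": [0, 0, 0], "angular": [0, 0, 0], "claw": 0.6}]}}

```text
time: 1.8
ee_pos: [0.3988, -0.1582, 0.3]
tcp_rot: [180.0, 0.0, 0.1]
wrist_force: [-0.4, -0.2, 0.4]
opening: 0.0683
grasp_force: 0.0
```

```bash
python3 - <<'E'
from h import *
im,i=snap("wrist","w0.png"); import pickle; pickle.dump(i,open("w0.pkl","wb"))
J=np.array([[0.553,-0.0777],[0.5645,-0.1616],[0.5558,-0.2539],[0.4623,-0.2552],[0.4623,-0.0648],[0.468,-0.168]])
print(proj("wrist",np.c_[J,np.full(6,.105)],i).round(0).tolist(), bot.get_obs()["ee_pos"])
E
```

```text
[[185.0, 7.0], [282.0, -8.0], [389.0, 5.0], [383.0, 114.0], [177.0, 114.0], [289.0, 107.0]] [ 0.39856395 -0.15875123  0.30006628]
```

View pics/w0.png

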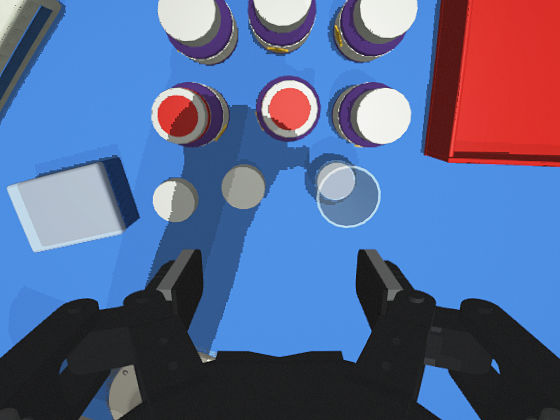

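The caps appear within 2 px of the prediction, so the top-camera positions hold. Next I take the reject at (0.468,-0.168).

Emit:
{"op": "play_rows", "data": {"increments": [{"slide": [35, 5, 0], "angular": [0, 0, 0], "claw": 0.6}, {"slide": [34, 4, 20], "angular": [0, 0, 0], "claw": 0.6}, {"slide": [0, 0, 45], "angular": [0, 0, 0], "claw": 0.6}, {"slide": [0, 0, 45], "angular": [0, 0, 0], "claw": 0.6}, {"slide": [0, 0, 45], "angular": [0, 0, 0], "claw": 0.6}, {"slide": [0, 0, 30], "angular": [0, 0, 0], "claw": 0.6}, {"slide": [0, 0, 20], "angular": [0, 0, 0], "claw": 0.6}, {"slide": [0, 0, 0], "angular": [0, 0, 0], "claw": 0.6}]}}

```text
time: 2.65
ee_pos: [0.4655, -0.1683, 0.0923]
tcp_rot: [-179.9, 0.3, -0.1]
wrist_force: [-0.8, -0.3, -0.2]
opening: 0.0684
grasp_force: 0.0
```

Emit:
{"op": "play_rows", "data": {"increments": [{"slide": [0, 0, 0], "angular": [0, 0, 0], "claw": -0.2}, {"slide": [0, 0, 0], "angular": [0, 0, 0], "claw": -0.2}, {"slide": [0, 0, 0], "angular": [0, 0, 0], "claw": -0.2}, {"slide": [0, 0, 0], "angular": [0, 0, 0], "claw": -0.2}]}}

```text
time: 3.05
ee_pos: [0.4683, -0.1681, 0.0965]
tcp_rot: [179.9, -0.1, 0.0]
wrist_force: [0.6, -0.2, 2.8]
opening: 0.0513
grasp_force: 42.5
```

Emit:
{"op": "play_rows", "data": {"increments": [{"slide": [0, 0, -15], "angular": [0, 0, 0], "claw": -0.2}, {"slide": [0, 0, -35], "angular": [0, 0, 0], "claw": -0.2}, {"slide": [0, 0, -40], "angular": [0, 0, 0], "claw": -0.2}, {"slide": [0, 0, -40], "angular": [0, 0, 0], "claw": -0.2}, {"slide": [0, 20, -15], "angular": [0, 0, 0], "claw": -0.2}, {"slide": [0, 35, 0], "angular": [0, 0, 0], "claw": -0.2}, {"slide": [0, 40, 0], "angular": [0, 0, 0], "claw": -0.2}, {"slide": [0, 40, 0], "angular": [0, 0, 0], "claw": -0.2}]}}

```text
time: 3.85
ee_pos: [0.4677, -0.3038, 0.2417]
tcp_rot: [180.0, -0.1, 0.1]
wrist_force: [1.0, 0.7, -2.4]
opening: 0.0509
grasp_force: 42.8
```

Emit:
{"op": "play_rows", "data": {"increments": [{"slide": [-2, 40, 0], "angular": [0, 0, 0], "claw": -0.2}, {"slide": [-2, 40, 0], "angular": [0, 0, 0], "claw": -0.2}, {"slide": [-2, 35, 0], "angular": [0, 0, 0], "claw": -0.2}, {"slide": [0, 19, 20], "angular": [0, 0, 0], "claw": -0.2}, {"slide": [0, 0, 40], "angular": [0, 0, 0], "claw": -0.2}, {"slide": [0, 0, 40], "angular": [0, 0, 0], "claw": -0.2}, {"slide": [0, 0, 20], "angular": [0, 0, 0], "claw": -0.2}, {"slide": [0, 0, 10], "angular": [0, 0, 0], "claw": -0.2}]}}

```text
time: 4.65
ee_pos: [0.4611, -0.4359, 0.1084]
tcp_rot: [-179.9, 0.1, 0.0]
wrist_force: [-0.7, 0.4, -1.4]
opening: 0.0511
grasp_force: 43.0
```

Emit:
{"op": "play_rows", "data": {"increments": [{"slide": [0, 0, 6], "angular": [0, 0, 0], "claw": -0.2}, {"slide": [0, 0, 2], "angular": [0, 0, 0], "claw": -0.2}, {"slide": [0, 0, 0], "angular": [0, 0, 0], "claw": -0.2}]}}

```text
time: 4.95
ee_pos: [0.4622, -0.437, 0.1036]
tcp_rot: [179.9, -0.1, 0.0]
wrist_force: [0.1, -0.7, -2.5]
opening: 0.0506
grasp_force: 43.0
```

Emit:
{"op": "play_rows", "data": {"increments": [{"slide": [0, 0, 2], "angular": [0, 0, 0], "claw": -0.2}, {"slide": [0, 0, 0], "angular": [0, 0, 0], "claw": 0.6}, {"slide": [0, 0, 0], "angular": [0, 0, 0], "claw": 0.6}, {"slide": [0, 0, 0], "angular": [0, 0, 0], "claw": 0.6}, {"slide": [0, 0, -40], "angular": [0, 0, 0], "claw": 0.6}, {"slide": [0, 0, -45], "angular": [0, 0, 0], "claw": 0.6}, {"slide": [0, 0, -45], "angular": [0, 0, 0], "claw": 0.6}, {"slide": [0, -20, -10], "angular": [0, 0, 0], "claw": 0.6}]}}

```text
time: 5.75
ee_pos: [0.4625, -0.4186, 0.2461]
tcp_rot: [179.7, -0.3, -0.1]
wrist_force: [0.7, -0.9, -0.1]
opening: 0.0686
grasp_force: 0.0
```

Emit:
{"op": "play_rows", "data": {"increments": [{"slide": [0, -46, 0], "angular": [0, 0, 0], "claw": 0.6}, {"slide": [0, -46, 0], "angular": [0, 0, 0], "claw": 0.6}, {"slide": [0, -46, 0], "angular": [0, 0, 0], "claw": 0.6}, {"slide": [0, -46, 0], "angular": [0, 0, 0], "claw": 0.6}, {"slide": [0, -46, 0], "angular": [0, 0, 0], "claw": 0.6}, {"slide": [0, -46, 0], "angular": [0, 0, 0], "claw": 0.6}, {"slide": [0, -46, 0], "angular": [0, 0, 0], "claw": 0.6}, {"slide": [0, -30, 0], "angular": [0, 0, 0], "claw": 0.6}]}}

```text
time: 6.55
ee_pos: [0.4613, -0.0622, 0.2408]
tcp_rot: [-180.0, -0.1, 0.1]
wrist_force: [0.3, -1.0, 0.4]
opening: 0.0684
grasp_force: 0.0
```

```bash
python3 - <<'E'
from m import *
im,i=snap("wrist"); t,ti=snap("top","top1.png")
J=np.array([[0.553,-0.0777,.105],[0.5645,-0.1616,.105],[0.5558,-0.2539,.105],[0.4623,-0.2552,.105],[0.4623,-0.0648,.105],[.462,-.437,.111]])
print(bot.get_obs()["ee_pos"])
P,o=caps(t,ti,proj("top",J,ti));print(P.round(4)[:,:2].tolist(),o[:,2])
cv2.imwrite("pics/w1.png",np.hstack([im[:,:,::-1]]))
E
```

```text
[ 0.46158283 -0.06177296  0.24082881]
[[0.5577, -0.0788], [0.5646, -0.1614], [0.5557, -0.2539], [0.4622, -0.2551], [0.4635, -0.0644], [0.4625, -0.4474]] [ 273.  349.  351.  365. 1024.  749.]
```

Emit:
{"op": "play_rows", "data": {"increments": [{"slide": [0, 3, 30], "angular": [0, 0, 0], "claw": 0.6}, {"slide": [0, 0, 45], "angular": [0, 0, 0], "claw": 0.6}, {"slide": [0, 0, 40], "angular": [0, 0, 0], "claw": 0.6}, {"slide": [0, 0, 30], "angular": [0, 0, 0], "claw": 0.6}, {"slide": [0, 0, 0], "angular": [0, 0, 0], "claw": -0.2}, {"slide": [0, 0, 0], "angular": [0, 0, 0], "claw": -0.2}, {"slide": [0, 0, 0], "angular": [0, 0, 0], "claw": -0.2}, {"slide": [0, 0, 0], "angular": [0, 0, 0], "claw": -0.2}]}}

```text
time: 7.45
ee_pos: [0.4626, -0.068, 0.097]
tcp_rot: [180.0, -0.1, 0.0]
wrist_force: [0.1, 0.1, -3.0]
opening: 0.0512
grasp_force: 44.0
```

Emit:
{"op": "play_rows", "data": {"increments": [{"slide": [0, 0, -15], "angular": [0, 0, 0], "claw": -0.2}, {"slide": [0, 0, -35], "angular": [0, 0, 0], "claw": -0.2}, {"slide": [0, 0, -45], "angular": [0, 0, 0], "claw": -0.2}, {"slide": [0, 0, -40], "angular": [0, 0, 0], "claw": -0.2}, {"slide": [5, 20, -15], "angular": [0, 0, 0], "claw": -0.2}, {"slide": [10, 35, 0], "angular": [0, 0, 0], "claw": -0.2}, {"slide": [10, 40, 0], "angular": [0, 0, 0], "claw": -0.2}, {"slide": [10, 40, 0], "angular": [0, 0, 0], "claw": -0.2}]}}

```text
time: 8.25
ee_pos: [0.4971, -0.204, 0.2475]
tcp_rot: [179.9, -0.1, 0.1]
wrist_force: [0.3, 0.0, -1.2]
opening: 0.051
grasp_force: 44.3
```

Emit:
{"op": "play_rows", "data": {"increments": [{"slide": [10, 40, 0], "angular": [0, 0, 0], "claw": -0.2}, {"slide": [10, 40, 0], "angular": [0, 0, 0], "claw": -0.2}, {"slide": [10, 40, 0], "angular": [0, 0, 0], "claw": -0.2}, {"slide": [10, 40, 0], "angular": [0, 0, 0], "claw": -0.2}, {"slide": [10, 40, 0], "angular": [0, 0, 0], "claw": -0.2}, {"slide": [10, 30, 0], "angular": [0, 0, 0], "claw": -0.2}, {"slide": [0, 7, 0], "angular": [0, 0, 0], "claw": -0.2}, {"slide": [0, 0, 0], "angular": [0, 0, 0], "claw": -0.2}]}}

```text
time: 9.05
ee_pos: [0.5566, -0.4407, 0.2454]
tcp_rot: [-180.0, 0.0, -0.1]
wrist_force: [-0.2, 0.7, -1.8]
opening: 0.0513
grasp_force: 44.1
```

Emit:
{"op": "play_rows", "data": {"increments": [{"slide": [0, 0, 30], "angular": [0, 0, 0], "claw": -0.2}, {"slide": [0, 0, 45], "angular": [0, 0, 0], "claw": -0.2}, {"slide": [0, 0, 40], "angular": [0, 0, 0], "claw": -0.2}, {"slide": [0, 0, 18], "angular": [0, 0, 0], "claw": -0.2}, {"slide": [0, 0, 10], "angular": [0, 0, 0], "claw": -0.2}, {"slide": [0, 0, 3], "angular": [0, 0, 0], "claw": -0.2}, {"slide": [0, 0, 0], "angular": [0, 0, 0], "claw": -0.2}, {"slide": [0, 0, 0], "angular": [0, 0, 0], "claw": 0.6}]}}

```text
time: 9.85
ee_pos: [0.5575, -0.4399, 0.1016]
tcp_rot: [179.9, -0.1, 0.0]
wrist_force: [0.8, 0.4, -0.2]
opening: 0.0641
grasp_force: 0.0
```

Emit:
{"op": "play_rows", "data": {"increments": [{"slide": [0, 0, 0], "angular": [0, 0, 0], "claw": 0.6}, {"slide": [0, 0, 0], "angular": [0, 0, 0], "claw": 0.6}, {"slide": [0, 0, -40], "angular": [0, 0, 0], "claw": 0.6}, {"slide": [0, 0, -45], "angular": [0, 0, 0], "claw": 0.6}, {"slide": [0, 0, -45], "angular": [0, 0, 0], "claw": 0.6}, {"slide": [-12, -44, -18], "angular": [0, 0, 0], "claw": 0.6}, {"slide": [-12, -44, -18], "angular": [0, 0, 0], "claw": 0.6}, {"slide": [-12, -44, -18], "angular": [0, 0, 0], "claw": 0.6}]}}

```text
time: 10.65
ee_pos: [0.5204, -0.3067, 0.2843]
tcp_rot: [180.0, -0.0, -0.0]
wrist_force: [-0.7, 0.6, 0.9]
opening: 0.0683
grasp_force: 0.0
```

Emit:
{"op": "play_rows", "data": {"increments": [{"slide": [-12, -44, -18], "angular": [0, 0, 0], "claw": 0.6}, {"slide": [-12, -44, -18], "angular": [0, 0, 0], "claw": 0.6}, {"slide": [-12, -44, -18], "angular": [0, 0, 0], "claw": 0.6}, {"slide": [-12, -44, -10], "angular": [0, 0, 0], "claw": 0.6}, {"slide": [-12, -44, 0], "angular": [0, 0, 0], "claw": 0.6}, {"slide": [-12, -44, 0], "angular": [0, 0, 0], "claw": 0.6}, {"slide": [-12, -44, 0], "angular": [0, 0, 0], "claw": 0.6}, {"slide": [-12, -44, 0], "angular": [0, 0, 0], "claw": 0.6}]}}

```text
time: 11.45
ee_pos: [0.4245, 0.0208, 0.3482]
tcp_rot: [-178.8, -0.1, 2.3]
wrist_force: [-0.5, -0.7, 0.2]
opening: 0.0686
grasp_force: 0.0
```

Emit:
{"op": "play_rows", "data": {"increments": [{"slide": [-12, -44, 0], "angular": [0, 0, 0], "claw": 0.6}, {"slide": [-12, -44, 0], "angular": [0, 0, 0], "claw": 0.6}, {"slide": [-12, -44, 0], "angular": [0, 0, 0], "claw": 0.6}, {"slide": [-12, -44, 0], "angular": [0, 0, 0], "claw": 0.6}, {"slide": [-10, -30, 0], "angular": [0, 0, 0], "claw": 0.6}, {"slide": [0, 0, 0], "angular": [0, 0, 0], "claw": 0.6}, {"slide": [0, 0, 0], "angular": [0, 0, 0], "claw": 0.6}]}}

```text
time: 12.15
ee_pos: [0.3645, 0.0923, 0.359]
tcp_rot: [-173.6, 0.0, 9.7]
wrist_force: [0.4, -0.0, -0.3]
opening: 0.0682
grasp_force: 0.0
```

```bash
python3 - <<'E'
from h import *; import pickle
print(bot.get_obs()["ee_pos"]); im,i=snap("wrist","w2.png"); pickle.dump(i,open("w2.pkl","wb"))
E
```

```text
[0.3644515  0.09234854 0.35900983]
```

View pics/w2.png

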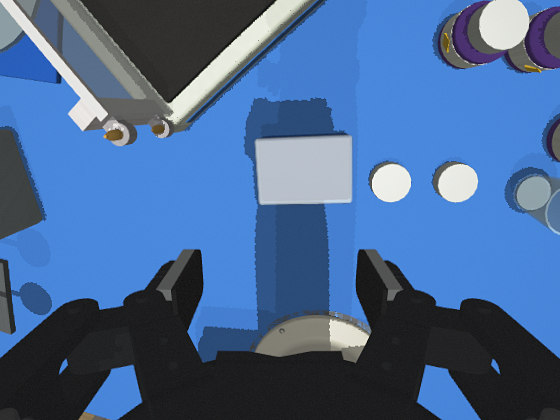

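The view shows the pins at about (113,135) and (158,128) and the mat's front at the upper left. But the tool stopped short of its target and tilted, so I check the joints.

```bash
python3 - <<'E'
from h import *
o=bot.get_obs(); print(o["q"].round(1),o["ee_pos"],o["tcp_rot"])
E
```

```text
[  9.7 -14.4   4.3 108.8   6.4 179.9] [0.36461765 0.09217995 0.35878156] [-1.73579647e+02  7.79559971e-02  9.70592082e+00]
```

Emit:
{"op": "play_rows", "data": {"increments": [{"slide": [0, 0, 0], "angular": [0, 0, 0], "claw": 0.6}, {"slide": [0, 0, 0], "angular": [0, 0, 0], "claw": 0.6}]}}

```text
time: 12.4
ee_pos: [0.3646, 0.0921, 0.3586]
tcp_rot: [-173.6, 0.1, 9.7]
wrist_force: [0.4, -0.1, -0.1]
opening: 0.0687
grasp_force: 0.0
```

```bash
python3 - <<'E'
from h import *
o=bot.get_obs(); print(o["q"].round(1),o["ee_pos"],o["tcp_rot"])
E
```

```text
[  9.6 -14.4   4.3 108.8   6.4 179.9] [0.36464679 0.09211551 0.35858863] [-1.73562429e+02  1.20308946e-01  9.68763207e+00]
```

Joint 6 is at its limit (yaw must be at least q1). I'll untilt and work at yaw 90 from now on.

Emit:
{"op": "play_rows", "data": {"increments": [{"slide": [0, 0, 0], "angular": [-6.4, 0, 0], "claw": 0.6}, {"slide": [0, 0, 0], "angular": [0, 0, -8.5], "claw": 0.6}, {"slide": [0, 0, 0], "angular": [0, 0, -8.5], "claw": 0.6}, {"slide": [0, 0, 0], "angular": [0, 0, -8.5], "claw": 0.6}, {"slide": [0, 0, 0], "angular": [0, 0, -8.5], "claw": 0.6}, {"slide": [0, 0, 0], "angular": [0, 0, -8.5], "claw": 0.6}, {"slide": [0, 0, 0], "angular": [0, 0, -8.5], "claw": 0.6}, {"slide": [0, 0, 0], "angular": [0, 0, -8.5], "claw": 0.6}]}}

```text
time: 13.2
ee_pos: [0.3681, 0.0739, 0.3587]
tcp_rot: [-179.5, -0.7, 70.7]
wrist_force: [0.5, 0.8, 0.6]
opening: 0.0684
grasp_force: 0.0
```

Emit:
{"op": "play_rows", "data": {"increments": [{"slide": [0, 0, 0], "angular": [0, 0, -8.5], "claw": 0.6}, {"slide": [0, 0, 0], "angular": [0, 0, -8.5], "claw": 0.6}, {"slide": [0, 0, 0], "angular": [0, 0, -3.8], "claw": 0.6}, {"slide": [0, 0, 0], "angular": [0, 0, 0], "claw": 0.6}, {"slide": [0, 0, 0], "angular": [0, 0, 0], "claw": 0.6}]}}

```text
time: 13.7
ee_pos: [0.368, 0.0739, 0.3588]
tcp_rot: [-179.8, -0.8, 91.0]
wrist_force: [0.1, 0.2, 0.1]
opening: 0.0681
grasp_force: 0.0
```

Emit:
{"op": "play_rows", "data": {"increments": [{"slide": [0, 0, 0], "angular": [0, 0.8, 1.0], "claw": 0.6}, {"slide": [17, 36, 0], "angular": [0, 0, 0], "claw": 0.6}, {"slide": [17, 36, 0], "angular": [0, 0, 0], "claw": 0.6}, {"slide": [17, 36, 0], "angular": [0, 0, 0], "claw": 0.6}, {"slide": [17, 36, 0], "angular": [0, 0, 0], "claw": 0.6}, {"slide": [17, 36, 0], "angular": [0, 0, 0], "claw": 0.6}, {"slide": [0, 0, 0], "angular": [0, 0, 0], "claw": 0.6}, {"slide": [0, 0, 0], "angular": [0, 0, 0], "claw": 0.6}]}}

```text
time: 14.5
ee_pos: [0.5482, 0.1597, 0.3589]
tcp_rot: [-179.6, -1.6, 90.1]
wrist_force: [0.4, -0.5, 0.2]
opening: 0.0683
grasp_force: 0.0
```

```bash
python3 - <<'E'
from h import *; import pickle
o=bot.get_obs();print(o["ee_pos"],o["tcp_rot"],o["q"].round(1)); im,i=snap("wrist","w3.png"); pickle.dump(i,open("w3.pkl","wb"))
cv2.imwrite("pics/w3b.png",cv2.resize(im[:300,:,::-1],(800,428),interpolation=cv2.INTER_CUBIC))
E
```

```text
[0.54821199 0.15966504 0.35893877] [-179.57972      -1.58641019   90.06201598] [ 15.5  12.4  30.9 108.5   1.6 105.4]
```

View pics/w3b.png

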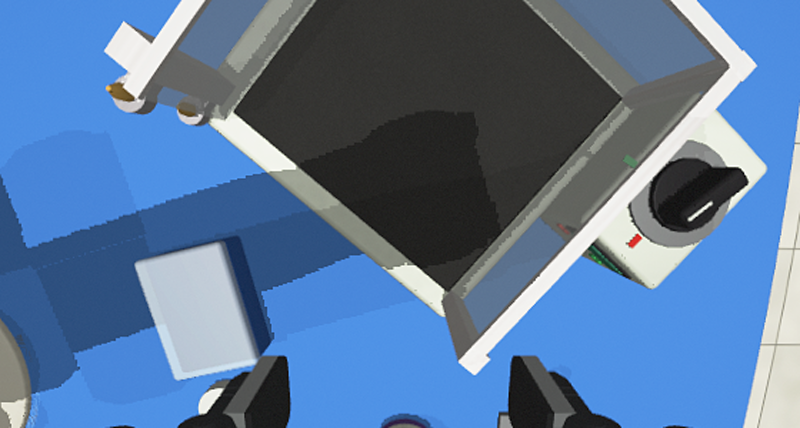

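Close view. Pin shoulders are at (130,95) and (193,111), mat corners at (233,110), (448,294) and (622,100), the guard's inner corner at (727,68), pod corners at (767,165) and (652,288), and the knob bar from (665,217) to (745,178). I refit with both cameras.

```bash
cat > fit.py <<'E'
from h import *; import pickle
from scipy.optimize import least_squares
i=bot.camera_info("top"); w=pickle.load(open("w3.pkl","rb"))
S=np.array([[-.107,-.117,.08],[-.107,.117,.08],[.107,.117,.08],[-.126,.14,.202],[-.126,.14,.112],[.12,-.215,.15],[0,-.215,.15],[.11,-.12,.21],[.11,.12,.21]])
px=np.array([(465,297),(305,488),(138,343),(258,538),(297,524),(332,50),(430,130),(240,115),(52,333)])/2.6+[20,100]
W=np.array([[-.107,.117,.08],[-.107,-.117,.08],[.107,-.117,.08],[-.126,.14,.18],[-.126,.14,.09],[.11,-.12,.21],[.12,-.215,.15],[0,-.215,.15]])
pw=np.array([(233,110),(448,294),(622,100),(130,95),(193,111),(727,68),(767,165),(652,288)])/1.42857
def X(p,S): R=Ro.from_euler('z',p[2]).as_matrix(); return S@R.T+[p[0],p[1],0]
fw=lambda p:(proj("wrist",X(p,W),w)-pw).ravel()
ft=lambda p:(proj("top",X(p,S),i)-px).ravel()
a=least_squares(fw,[.55,.27,.8],loss='soft_l1'); p=a.x
if __name__=="__main__":
    print(p[:2],np.degrees(p[2]),a.fun.reshape(-1,2).round(1).tolist())
    b=least_squares(lambda p:np.r_[fw(p),2.5*ft(p)],p,loss='soft_l1'); print(b.x[:2],np.degrees(b.x[2]),fw(b.x).reshape(-1,2).round(1).tolist(),ft(b.x).reshape(-1,2).round(1).tolist())
    for q,n in((p,'pin'),(b.x,'pin')): print(n,X(q,np.array([[-.126,.14,.09]])))
    k=ray("wrist",np.array([(682,193),(665,217),(745,178)])/1.42857,.194,w);k[0]=ray("wrist",np.array([(682,193)])/1.42857,.155,w)[0]
    R=Ro.from_euler('z',p[2]).as_matrix();print("knob",k,(k-[p[0],p[1],0])@R)
    print("spots",X(p,np.array([[x,y,.08] for x in(.045,-.045) for y in(-.055,.055)])).round(3).tolist())
E
python3 fit.py
```

```text
[0.56712991 0.27588586] 49.718920932122025 [[-2.3, 1.4], [-0.7, 0.1], [0.8, -1.3], [-2.5, -0.3], [-3.1, -0.1], [3.8, -1.2], [3.9, 2.8], [0.8, 4.7]]
[0.56917269 0.27477785] 49.6343403362154 [[-0.5, 2.1], [0.7, 1.0], [2.4, -0.1], [-0.2, 0.6], [-1.3, 0.6], [6.1, 0.7], [5.5, 4.3], [2.3, 6.0]] [[0.9, 0.2], [-0.8, 2.0], [-1.6, 0.9], [-4.4, 2.5], [-3.1, 2.4], [-0.4, -2.2], [0.7, -1.2], [-0.1, -1.0], [-2.7, 1.4]]
pin [[0.37886267 0.27027804 0.09      ]]
pin [[0.38089738 0.26944797 0.09      ]]
knob [[0.74017797 0.21027555 0.155     ]
 [0.70847885 0.19719643 0.194     ]
 [0.75691211 0.22177533 0.194     ]] [[ 0.06182921 -0.17443478  0.155     ]
 [ 0.03135671 -0.15870824  0.194     ]
 [ 0.08142144 -0.1797659   0.194     ]]
spots [[0.638, 0.275, 0.08], [0.554, 0.346, 0.08], [0.58, 0.206, 0.08], [0.496, 0.277, 0.08]]
```

Emit:
{"op": "play_rows", "data": {"increments": [{"slide": [0, 0, 0], "angular": [-0.4, -1.6, 0], "claw": 0.6}, {"slide": [-45, 2, 0], "angular": [0, 0, 0], "claw": 0.6}, {"slide": [-45, 2, 0], "angular": [0, 0, 0], "claw": 0.6}, {"slide": [-45, 1, 20], "angular": [0, 0, 0], "claw": 0.6}, {"slide": [-45, 1, 40], "angular": [0, 0, 0], "claw": 0.6}, {"slide": [-45, 0, 40], "angular": [0, 0, 0], "claw": 0.6}, {"slide": [-12, 0, 40], "angular": [0, 0, 0], "claw": 0.6}, {"slide": [0, 0, 40], "angular": [0, 0, 0], "claw": 0.6}]}}

```text
time: 15.35
ee_pos: [0.5535, -0.0644, 0.1942]
tcp_rot: [179.7, 0.1, 89.9]
wrist_force: [0.9, 0.4, -0.5]
opening: 0.0683
grasp_force: 0.0
```

Emit:
{"op": "play_rows", "data": {"increments": [{"slide": [0, 0, 0], "angular": [0, 0, 0], "claw": 0.6}, {"slide": [0, 0, 0], "angular": [0, 0, 0], "claw": 0.6}]}}

```text
time: 15.55
ee_pos: [0.5538, -0.0621, 0.1959]
tcp_rot: [179.8, 0.0, 90.1]
wrist_force: [0.0, 0.2, 1.1]
opening: 0.0683
grasp_force: 0.0
```

```bash
python3 - <<'E'
from m import *
t,ti=snap("top","top2.png");o=bot.get_obs();print(o["ee_pos"],o["tcp_rot"])
J=np.array([[0.553,-0.0777,.105],[0.5645,-0.1616,.105],[0.5558,-0.2539,.105],[0.4623,-0.2552,.105],[.462,-.437,.111],[.557,-.44,.111]])
P,o=caps(t,ti,proj("top",J,ti));print(P.round(4)[:,:2].tolist(),o[:,2])
E
```

```text
[ 0.55472877 -0.06198816  0.19722453] [1.79646517e+02 4.19115408e-02 9.01541489e+01]
[[0.578, -0.0773], [0.5661, -0.1444], [0.5559, -0.2539], [0.4622, -0.2553], [0.4623, -0.4479], [0.5572, -0.4518]] [365. 586. 347. 354. 736. 657.]
```

Emit:
{"op": "play_rows", "data": {"increments": [{"slide": [-16, 1, 0], "angular": [0, 0, 0], "claw": 0.6}, {"slide": [0, 0, 35], "angular": [0, 0, 0], "claw": 0.6}, {"slide": [0, 0, 40], "angular": [0, 0, 0], "claw": 0.6}, {"slide": [0, 0, 26], "angular": [0, 0, 0], "claw": 0.6}, {"slide": [0, 0, 0], "angular": [0, 0, 0], "claw": -0.2}, {"slide": [0, 0, 0], "angular": [0, 0, 0], "claw": -0.2}, {"slide": [0, 0, 0], "angular": [0, 0, 0], "claw": -0.2}, {"slide": [0, 0, 0], "angular": [0, 0, 0], "claw": -0.2}]}}

```text
time: 16.4
ee_pos: [0.5568, -0.0784, 0.095]
tcp_rot: [179.7, 0.0, 90.1]
wrist_force: [-0.6, 0.3, -2.7]
opening: 0.0514
grasp_force: 44.1
```

Emit:
{"op": "play_rows", "data": {"increments": [{"slide": [0, 0, -15], "angular": [0, 0, 0], "claw": -0.2}, {"slide": [0, 0, -35], "angular": [0, 0, 0], "claw": -0.2}, {"slide": [0, 0, -40], "angular": [0, 0, 0], "claw": -0.2}, {"slide": [15, -5, -30], "angular": [0, 0, 0], "claw": -0.2}, {"slide": [30, -15, 0], "angular": [0, 0, 0], "claw": -0.2}, {"slide": [40, -20, 0], "angular": [0, 0, 0], "claw": -0.2}, {"slide": [40, -20, 0], "angular": [0, 0, 0], "claw": -0.2}, {"slide": [30, -12, 0], "angular": [0, 0, 0], "claw": -0.2}]}}

```text
time: 17.2
ee_pos: [0.4819, 0.0783, 0.215]
tcp_rot: [179.7, -0.0, 90.2]
wrist_force: [0.8, -0.1, -1.7]
opening: 0.0511
grasp_force: 44.4
```

Emit:
{"op": "play_rows", "data": {"increments": [{"slide": [10, -4, 0], "angular": [0, 0, 0], "claw": -0.2}, {"slide": [20, 17, 0], "angular": [0, 0, 0], "claw": -0.2}, {"slide": [27, 23, 0], "angular": [0, 0, 0], "claw": -0.2}, {"slide": [27, 23, 0], "angular": [0, 0, 0], "claw": -0.2}, {"slide": [27, 23, 0], "angular": [0, 0, 0], "claw": -0.2}, {"slide": [27, 23, 0], "angular": [0, 0, 0], "claw": -0.2}, {"slide": [27, 23, 0], "angular": [0, 0, 0], "claw": -0.2}, {"slide": [22, 18, 0], "angular": [0, 0, 0], "claw": -0.2}]}}

```text
time: 18.0
ee_pos: [0.6299, 0.265, 0.214]
tcp_rot: [179.8, -0.0, 90.1]
wrist_force: [-0.4, -0.5, -2.2]
opening: 0.0507
grasp_force: 44.4
```

Emit:
{"op": "play_rows", "data": {"increments": [{"slide": [10, 8, 0], "angular": [0, 0, 0], "claw": -0.2}, {"slide": [0, 0, 15], "angular": [0, 0, 0], "claw": -0.2}, {"slide": [0, 0, 0], "angular": [0, 0, 0], "claw": -0.2}]}}

```text
time: 18.3
ee_pos: [0.6366, 0.2738, 0.1968]
tcp_rot: [180.0, 0.1, 90.2]
wrist_force: [0.3, -0.6, -3.0]
opening: 0.051
grasp_force: 44.3
```

```bash
python3 - <<'E'
from m import *
t,ti=snap("top","top3.png");s,_=snap("side");o=bot.get_obs();print(o["ee_pos"],o["tcp_rot"],o["q"].round(1))
cv2.imwrite("pics/s3.png",np.hstack([cv2.resize(t[80:350,0:270,::-1],(400,400)),cv2.resize(s[120:420,60:360,::-1],(400,400))]))
E
```

```text
[0.63663829 0.27350032 0.19887976] [1.79862759e+02 4.20902698e-03 9.01228745e+01] [ 2.330e+01  2.480e+01  2.840e+01  9.340e+01 -1.000e-01  1.131e+02]
```

View pics/s3.png

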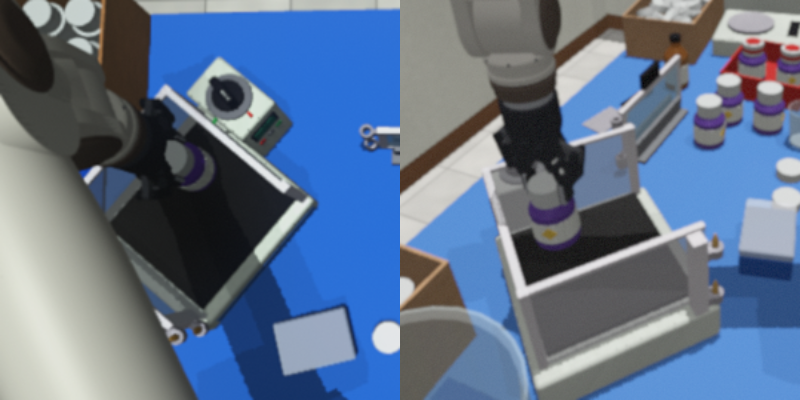

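The jar hangs over the back-right of the mat, clear of the walls, so I lower and release it.

Emit:
{"op": "play_rows", "data": {"increments": [{"slide": [0, 0, 12], "angular": [0, 0, 0], "claw": -0.2}, {"slide": [0, 0, 7], "angular": [0, 0, 0], "claw": -0.2}, {"slide": [0, 0, 4], "angular": [0, 0, 0], "claw": -0.2}, {"slide": [0, 0, 1], "angular": [0, 0, 0], "claw": -0.2}, {"slide": [0, 0, 0], "angular": [0, 0, 0], "claw": 0.6}, {"slide": [0, 0, 0], "angular": [0, 0, 0], "claw": 0.6}, {"slide": [0, 0, 0], "angular": [0, 0, 0], "claw": 0.6}]}}

```text
time: 19.1
ee_pos: [0.6369, 0.2741, 0.1751]
tcp_rot: [179.8, -0.0, 90.1]
wrist_force: [0.1, 0.4, 0.5]
opening: 0.0682
grasp_force: 0.0
```

Emit:
{"op": "play_rows", "data": {"increments": [{"slide": [0, 0, -40], "angular": [0, 0, 0], "claw": 0.6}, {"slide": [0, 0, -40], "angular": [0, 0, 0], "claw": 0.6}, {"slide": [0, 0, -20], "angular": [0, 0, 0], "claw": 0.6}, {"slide": [-30, -7, 0], "angular": [0, 0, 0], "claw": 0.6}, {"slide": [-40, -7, 0], "angular": [0, 0, 0], "claw": 0.6}, {"slide": [-40, -7, 0], "angular": [0, 0, 0], "claw": 0.6}, {"slide": [-40, -7, 0], "angular": [0, 0, 0], "claw": 0.6}, {"slide": [-40, -7, 0], "angular": [0, 0, 0], "claw": 0.6}]}}

```text
time: 19.9
ee_pos: [0.6014, 0.0825, 0.2748]
tcp_rot: [179.8, -0.0, 90.2]
wrist_force: [0.1, 0.6, 1.0]
opening: 0.0687
grasp_force: 0.0
```

Emit:
{"op": "play_rows", "data": {"increments": [{"slide": [-40, -7, 0], "angular": [0, 0, 0], "claw": 0.6}, {"slide": [-40, -7, 0], "angular": [0, 0, 0], "claw": 0.6}, {"slide": [-40, -7, 0], "angular": [0, 0, 0], "claw": 0.6}, {"slide": [-40, -7, 0], "angular": [0, 0, 0], "claw": 0.6}, {"slide": [-40, -5, 0], "angular": [0, 0, 0], "claw": 0.6}, {"slide": [-45, -4, 20], "angular": [0, 0, 0], "claw": 0.6}, {"slide": [0, 0, 40], "angular": [0, 0, 0], "claw": 0.6}, {"slide": [0, 0, 0], "angular": [0, 0, 0], "claw": 0.6}]}}

```text
time: 20.7
ee_pos: [0.5634, -0.1619, 0.2089]
tcp_rot: [-179.7, -0.1, 90.0]
wrist_force: [0.1, -0.3, -0.5]
opening: 0.0685
grasp_force: 0.0
```

```bash
python3 - <<'E'
from m import *
w,wi=snap("wrist","w4.png");t,ti=snap("top");o=bot.get_obs();print(o["ee_pos"],o["tcp_rot"])
J=np.array([[0.5645,-0.1616,.105],[0.5558,-0.2539,.105],[0.4623,-0.2552,.105],[.638,.275,.185]])
P,o=caps(t,ti,proj("top",J[:3],ti));print(P.round(4)[:,:2].tolist(),o[:,2])
P,o=caps(t,ti,proj("top",J[3:],ti),z=.185);print(P.round(4)[:,:2].tolist(),o[:,2])
print(proj("wrist",J,wi).round().tolist())
E
```

```text
[ 0.56538746 -0.16078552  0.21482785] [ 1.79881931e+02 -2.54385969e-02  9.01523471e+01]
[[0.5651, -0.164], [0.5491, -0.25], [0.4645, -0.2537]] [ 668.  830. 1024.]
[[0.6359, 0.2742]] [385.]
[[282.0, 208.0], [271.0, 321.0], [153.0, 321.0], [-2993.0, 17361.0]]
```

Emit:
{"op": "play_rows", "data": {"increments": [{"slide": [-1, 0, 40], "angular": [0, 0, 0], "claw": 0.6}, {"slide": [0, 0, 45], "angular": [0, 0, 0], "claw": 0.6}, {"slide": [0, 0, 35], "angular": [0, 0, 0], "claw": 0.6}, {"slide": [0, 0, 0], "angular": [0, 0, 0], "claw": 0.6}, {"slide": [0, 0, 0], "angular": [0, 0, 0], "claw": -0.2}, {"slide": [0, 0, 0], "angular": [0, 0, 0], "claw": -0.2}, {"slide": [0, 0, 0], "angular": [0, 0, 0], "claw": -0.2}, {"slide": [0, 0, 0], "angular": [0, 0, 0], "claw": -0.2}]}}

```text
time: 21.6
ee_pos: [0.5675, -0.1625, 0.0975]
tcp_rot: [179.6, 0.1, 90.1]
wrist_force: [-1.9, 1.1, 7.9]
opening: 0.0512
grasp_force: 42.6
```

Emit:
{"op": "play_rows", "data": {"increments": [{"slide": [0, 0, -15], "angular": [0, 0, 0], "claw": -0.2}, {"slide": [0, 0, -35], "angular": [0, 0, 0], "claw": -0.2}, {"slide": [0, 0, -40], "angular": [0, 0, 0], "claw": -0.2}, {"slide": [10, -6, -30], "angular": [0, 0, 0], "claw": -0.2}, {"slide": [30, -16, 0], "angular": [0, 0, 0], "claw": -0.2}, {"slide": [40, -21, 0], "angular": [0, 0, 0], "claw": -0.2}, {"slide": [40, -21, 0], "angular": [0, 0, 0], "claw": -0.2}, {"slide": [40, -21, 0], "angular": [0, 0, 0], "claw": -0.2}]}}

```text
time: 22.4
ee_pos: [0.4793, -0.0012, 0.2155]
tcp_rot: [179.8, -0.0, 90.1]
wrist_force: [0.7, 0.2, -3.5]
opening: 0.0508
grasp_force: 43.5
```

Emit:
{"op": "play_rows", "data": {"increments": [{"slide": [40, -21, 0], "angular": [0, 0, 0], "claw": -0.2}, {"slide": [40, -21, 0], "angular": [0, 0, 0], "claw": -0.2}, {"slide": [40, -21, 0], "angular": [0, 0, 0], "claw": -0.2}, {"slide": [30, -16, 0], "angular": [0, 0, 0], "claw": -0.2}, {"slide": [11, -5, 0], "angular": [0, 0, 0], "claw": -0.2}, {"slide": [0, 0, 0], "angular": [0, 0, 0], "claw": -0.2}]}}

```text
time: 23.0
ee_pos: [0.3954, 0.1596, 0.2151]
tcp_rot: [179.8, -0.0, 90.3]
wrist_force: [0.3, -0.1, -3.7]
opening: 0.0511
grasp_force: 43.5
```

Now in along the shaker's x to (0.554, 0.346).

Emit:
{"op": "play_rows", "data": {"increments": [{"slide": [17, 15, 0], "angular": [0, 0, 0], "claw": -0.2}, {"slide": [27, 23, 0], "angular": [0, 0, 0], "claw": -0.2}, {"slide": [27, 23, 0], "angular": [0, 0, 0], "claw": -0.2}, {"slide": [27, 23, 0], "angular": [0, 0, 0], "claw": -0.2}, {"slide": [27, 23, 0], "angular": [0, 0, 0], "claw": -0.2}, {"slide": [27, 23, 0], "angular": [0, 0, 0], "claw": -0.2}, {"slide": [22, 18, 0], "angular": [0, 0, 0], "claw": -0.2}, {"slide": [12, 10, 0], "angular": [0, 0, 0], "claw": -0.2}]}}

```text
time: 23.8
ee_pos: [0.5556, 0.3449, 0.2134]
tcp_rot: [179.9, 0.0, 90.1]
wrist_force: [-0.4, -1.1, -3.2]
opening: 0.0511
grasp_force: 43.6
```

Emit:
{"op": "play_rows", "data": {"increments": [{"slide": [0, 0, 15], "angular": [0, 0, 0], "claw": -0.2}, {"slide": [0, 0, 14], "angular": [0, 0, 0], "claw": -0.2}, {"slide": [0, 0, 7], "angular": [0, 0, 0], "claw": -0.2}, {"slide": [0, 0, 4], "angular": [0, 0, 0], "claw": -0.2}, {"slide": [0, 0, 0], "angular": [0, 0, 0], "claw": -0.2}]}}

```text
time: 24.3
ee_pos: [0.5536, 0.3439, 0.1771]
tcp_rot: [179.8, -0.1, 90.1]
wrist_force: [-8.1, -1.9, 11.0]
opening: 0.0505
grasp_force: 43.7
```

Emit:
{"op": "play_rows", "data": {"increments": [{"slide": [0, 0, 0], "angular": [0, 0, 0], "claw": 0.6}, {"slide": [0, 0, 0], "angular": [0, 0, 0], "claw": 0.6}, {"slide": [0, 0, 0], "angular": [0, 0, 0], "claw": 0.6}, {"slide": [0, 0, -35], "angular": [0, 0, 0], "claw": 0.6}, {"slide": [0, 0, -40], "angular": [0, 0, 0], "claw": 0.6}, {"slide": [0, 0, -25], "angular": [0, 0, 0], "claw": 0.6}, {"slide": [-30, 0, 0], "angular": [0, 0, 0], "claw": 0.6}, {"slide": [-45, 0, 0], "angular": [0, 0, 0], "claw": 0.6}]}}

```text
time: 25.1
ee_pos: [0.5538, 0.2706, 0.2742]
tcp_rot: [179.8, -0.0, 90.3]
wrist_force: [0.9, -1.6, 0.0]
opening: 0.0682
grasp_force: 0.0
```

Emit:
{"op": "play_rows", "data": {"increments": [{"slide": [-45, 0, 0], "angular": [0, 0, 0], "claw": 0.6}, {"slide": [-45, 0, 0], "angular": [0, 0, 0], "claw": 0.6}, {"slide": [-45, 0, 0], "angular": [0, 0, 0], "claw": 0.6}, {"slide": [-45, 0, 0], "angular": [0, 0, 0], "claw": 0.6}, {"slide": [-45, 0, 0], "angular": [0, 0, 0], "claw": 0.6}, {"slide": [-45, 0, 0], "angular": [0, 0, 0], "claw": 0.6}, {"slide": [-45, 0, 0], "angular": [0, 0, 0], "claw": 0.6}, {"slide": [-45, 0, 0], "angular": [0, 0, 0], "claw": 0.6}]}}

```text
time: 25.9
ee_pos: [0.554, -0.0923, 0.2742]
tcp_rot: [179.8, 0.0, 90.1]
wrist_force: [1.1, 0.5, -0.2]
opening: 0.0684
grasp_force: 0.0
```

Emit:
{"op": "play_rows", "data": {"increments": [{"slide": [-45, 1, 0], "angular": [0, 0, 0], "claw": 0.6}, {"slide": [-45, 1, 0], "angular": [0, 0, 0], "claw": 0.6}, {"slide": [-45, 0, 0], "angular": [0, 0, 0], "claw": 0.6}, {"slide": [-28, 0, 0], "angular": [0, 0, 0], "claw": 0.6}, {"slide": [0, 0, 30], "angular": [0, 0, 0], "claw": 0.6}, {"slide": [0, 0, 30], "angular": [0, 0, 0], "claw": 0.6}, {"slide": [0, 0, 0], "angular": [0, 0, 0], "claw": 0.6}]}}

```text
time: 26.6
ee_pos: [0.5553, -0.2532, 0.2096]
tcp_rot: [-179.8, -0.2, 90.1]
wrist_force: [0.4, 0.4, 0.0]
opening: 0.0686
grasp_force: 0.0
```

```bash
python3 - <<'E'
from m import *
w,wi=snap("wrist","w5.png");t,ti=snap("top","top5.png");o=bot.get_obs();print(o["ee_pos"],o["tcp_rot"])
J=np.array([[.638,.275,.185],[.554,.346,.185]])
P,o=caps(t,ti,proj("top",J,ti),z=.185);print(P.round(4)[:,:2].tolist(),o[:,2])
print(proj("wrist",np.array([[0.5558,-0.2539,.105],[0.4623,-0.2552,.105]]),wi).round().tolist())
cv2.imwrite("pics/c5.png",np.hstack([cv2.resize(t[:,:,::-1],(400,300)),cv2.resize(w[:,:,::-1],(400,300))]))
E
```

```text
[ 0.55661549 -0.25317888  0.21446134] [ 1.79891122e+02 -2.22445959e-02  9.01400944e+01]
[[0.6355, 0.2741], [0.5536, 0.3439]] [396. 390.]
[[281.0, 209.0], [150.0, 210.0]]
```

View pics/c5.png

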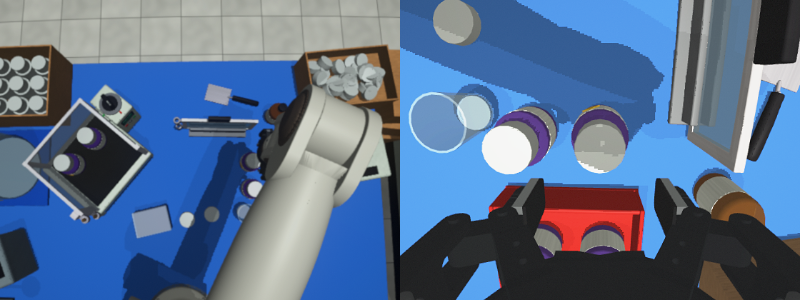

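Emit:
{"op": "play_rows", "data": {"increments": [{"slide": [0, -1, 40], "angular": [0, 0, 0], "claw": 0.6}, {"slide": [0, 0, 45], "angular": [0, 0, 0], "claw": 0.6}, {"slide": [0, 0, 34], "angular": [0, 0, 0], "claw": 0.6}, {"slide": [0, 0, 0], "angular": [0, 0, 0], "claw": 0.6}, {"slide": [0, 0, 0], "angular": [0, 0, 0], "claw": -0.2}, {"slide": [0, 0, 0], "angular": [0, 0, 0], "claw": -0.2}, {"slide": [0, 0, 0], "angular": [0, 0, 0], "claw": -0.2}, {"slide": [0, 0, 0], "angular": [0, 0, 0], "claw": -0.2}]}}

```text
time: 27.5
ee_pos: [0.5574, -0.2538, 0.0982]
tcp_rot: [179.6, 0.1, 90.1]
wrist_force: [-1.3, 0.9, 6.8]
opening: 0.0508
grasp_force: 42.9
```

Emit:
{"op": "play_rows", "data": {"increments": [{"slide": [0, 0, -15], "angular": [0, 0, 0], "claw": -0.2}, {"slide": [0, 0, -35], "angular": [0, 0, 0], "claw": -0.2}, {"slide": [0, 0, -40], "angular": [0, 0, 0], "claw": -0.2}, {"slide": [10, -2, -30], "angular": [0, 0, 0], "claw": -0.2}, {"slide": [30, -7, 0], "angular": [0, 0, 0], "claw": -0.2}, {"slide": [40, -9, 0], "angular": [0, 0, 0], "claw": -0.2}, {"slide": [40, -9, 0], "angular": [0, 0, 0], "claw": -0.2}, {"slide": [40, -9, 0], "angular": [0, 0, 0], "claw": -0.2}]}}

```text
time: 28.3
ee_pos: [0.5189, -0.092, 0.2165]
tcp_rot: [179.8, -0.0, 90.1]
wrist_force: [1.8, 0.9, -2.1]
opening: 0.0506
grasp_force: 43.2
```

Emit:
{"op": "play_rows", "data": {"increments": [{"slide": [40, -9, 0], "angular": [0, 0, 0], "claw": -0.2}, {"slide": [40, -9, 0], "angular": [0, 0, 0], "claw": -0.2}, {"slide": [40, -9, 0], "angular": [0, 0, 0], "claw": -0.2}, {"slide": [35, -8, 0], "angular": [0, 0, 0], "claw": -0.2}, {"slide": [26, -5, 0], "angular": [0, 0, 0], "claw": -0.2}, {"slide": [0, -8, 0], "angular": [0, 0, 0], "claw": -0.2}, {"slide": [0, 0, 0], "angular": [0, 0, 0], "claw": -0.2}]}}

```text
time: 29.0
ee_pos: [0.4704, 0.088, 0.2162]
tcp_rot: [179.8, -0.0, 90.2]
wrist_force: [0.1, 0.0, -2.0]
opening: 0.0508
grasp_force: 43.1
```

Emit:
{"op": "play_rows", "data": {"increments": [{"slide": [16, 15, 0], "angular": [0, 0, 0], "claw": -0.2}, {"slide": [27, 25, 0], "angular": [0, 0, 0], "claw": -0.2}, {"slide": [27, 25, 0], "angular": [0, 0, 0], "claw": -0.2}, {"slide": [27, 25, 0], "angular": [0, 0, 0], "claw": -0.2}, {"slide": [21, 20, 0], "angular": [0, 0, 0], "claw": -0.2}, {"slide": [0, 0, 15], "angular": [0, 0, 0], "claw": -0.2}, {"slide": [0, 0, 13], "angular": [0, 0, 0], "claw": -0.2}, {"slide": [0, 0, 7], "angular": [0, 0, 0], "claw": -0.2}]}}

```text
time: 29.8
ee_pos: [0.5806, 0.2047, 0.1788]
tcp_rot: [180.0, 0.0, 90.1]
wrist_force: [-1.1, 0.0, -4.0]
opening: 0.0508
grasp_force: 43.5
```

Emit:
{"op": "play_rows", "data": {"increments": [{"slide": [0, 0, 3], "angular": [0, 0, 0], "claw": -0.2}, {"slide": [0, 0, 0], "angular": [0, 0, 0], "claw": -0.2}]}}

```text
time: 30.0
ee_pos: [0.5805, 0.2051, 0.1783]
tcp_rot: [179.8, -0.0, 90.1]
wrist_force: [-1.7, 0.9, 1.2]
opening: 0.0505
grasp_force: 43.9
```

Emit:
{"op": "play_rows", "data": {"increments": [{"slide": [0, 0, 0], "angular": [0, 0, 0], "claw": 0.6}, {"slide": [0, 0, 0], "angular": [0, 0, 0], "claw": 0.6}, {"slide": [0, 0, 0], "angular": [0, 0, 0], "claw": 0.6}, {"slide": [0, 0, -35], "angular": [0, 0, 0], "claw": 0.6}, {"slide": [0, 0, -40], "angular": [0, 0, 0], "claw": 0.6}, {"slide": [0, 0, -25], "angular": [0, 0, 0], "claw": 0.6}, {"slide": [-30, -8, 0], "angular": [0, 0, 0], "claw": 0.6}, {"slide": [-45, -12, 0], "angular": [0, 0, 0], "claw": 0.6}]}}

```text
time: 30.8
ee_pos: [0.5612, 0.1315, 0.2774]
tcp_rot: [179.8, -0.0, 90.3]
wrist_force: [0.7, -1.3, -0.5]
opening: 0.0685
grasp_force: 0.0
```

Emit:
{"op": "play_rows", "data": {"increments": [{"slide": [-45, -12, 0], "angular": [0, 0, 0], "claw": 0.6}, {"slide": [-45, -12, 0], "angular": [0, 0, 0], "claw": 0.6}, {"slide": [-45, -12, 0], "angular": [0, 0, 0], "claw": 0.6}, {"slide": [-45, -12, 0], "angular": [0, 0, 0], "claw": 0.6}, {"slide": [-45, -12, 0], "angular": [0, 0, 0], "claw": 0.6}, {"slide": [-45, -12, 0], "angular": [0, 0, 0], "claw": 0.6}, {"slide": [-45, -12, 0], "angular": [0, 0, 0], "claw": 0.6}, {"slide": [-45, -10, 0], "angular": [0, 0, 0], "claw": 0.6}]}}

```text
time: 31.6
ee_pos: [0.4667, -0.2312, 0.2772]
tcp_rot: [179.8, 0.0, 90.1]
wrist_force: [1.1, 0.7, 0.8]
opening: 0.068
grasp_force: 0.0
```

Emit:
{"op": "play_rows", "data": {"increments": [{"slide": [-25, -4, 10], "angular": [0, 0, 0], "claw": 0.6}, {"slide": [0, 0, 30], "angular": [0, 0, 0], "claw": 0.6}, {"slide": [0, 0, 22], "angular": [0, 0, 0], "claw": 0.6}, {"slide": [0, 0, 0], "angular": [0, 0, 0], "claw": 0.6}]}}

```text
time: 32.0
ee_pos: [0.4627, -0.2543, 0.2119]
tcp_rot: [-179.9, -0.1, 90.1]
wrist_force: [0.5, -0.0, 0.6]
opening: 0.0684
grasp_force: 0.0
```

```bash
python3 - <<'E'
from m import *
w,wi=snap("wrist","w6.png");t,ti=snap("top","top6.png");o=bot.get_obs();print(o["ee_pos"],o["tcp_rot"])
J=np.array([[.638,.275,.185],[.554,.346,.185],[.58,.205,.185]])
P,o=caps(t,ti,proj("top",J,ti),z=.185);print(P.round(4)[:,:2].tolist(),o[:,2])
g=proj("wrist",np.array([[0.4623,-0.2552,.105]]),wi)[0];print(g)
u,v=g.astype(int);w_=60;p=w[v-w_:v+w_,u-w_:u+w_].astype(int);m=((p.min(2)>120)&(p.max(2)-p.min(2)<30)).astype(np.uint8)
n,l,st,c=cv2.connectedComponentsWithStats(m);k=1+np.argmax(st[1:,4]);print(c[k]+g-w_,st[k])
E
```

```text
[ 0.4637501  -0.25435166  0.21540204] [ 1.79854143e+02 -7.23730243e-03  9.01442464e+01]
[[0.6357, 0.274], [0.5537, 0.3437], [0.5811, 0.2051]] [403. 407. 416.]
[279.59153446 208.31193192]
[278.16505215 207.75250624] [  24   26   71   68 3761]
```

```bash
python3 - <<'E'
from h import *; import pickle
i=pickle.load(open("w0.pkl","rb"))
print(ray("wrist",np.array([(348,196)]),.085,i),ray("wrist",np.array([(335,180)]),.002,i), ray("top",np.array([(495,427)])/1.42857,.085))
E
```

```text
[[ 0.3790246  -0.23071973  0.085     ]] [[ 0.37857267 -0.23054812  0.002     ]] [[ 0.38120615 -0.23099651  0.085     ]]
```

Beaker clearance is only 5 mm, so I turn to yaw 120 for this grasp.

Emit:
{"op": "play_rows", "data": {"increments": [{"slide": [0, -1, 0], "angular": [0, 0, -7.5], "claw": 0.6}, {"slide": [0, 0, 0], "angular": [0, 0, -7.5], "claw": 0.6}, {"slide": [0, 0, 0], "angular": [0, 0, -7.5], "claw": 0.6}, {"slide": [0, 0, 0], "angular": [0, 0, -7.5], "claw": 0.6}, {"slide": [0, 0, 35], "angular": [0, 0, 0], "claw": 0.6}, {"slide": [0, 0, 45], "angular": [0, 0, 0], "claw": 0.6}, {"slide": [0, 0, 38], "angular": [0, 0, 0], "claw": 0.6}, {"slide": [0, 0, 0], "angular": [0, 0, 0], "claw": 0.6}]}}

```text
time: 32.9
ee_pos: [0.4616, -0.2532, 0.0936]
tcp_rot: [-180.0, -0.2, 120.2]
wrist_force: [0.5, 1.5, -0.4]
opening: 0.0683
grasp_force: 0.0
```

Emit:
{"op": "play_rows", "data": {"increments": [{"slide": [0, 0, 0], "angular": [0, 0, 0], "claw": -0.2}, {"slide": [0, 0, 0], "angular": [0, 0, 0], "claw": -0.2}, {"slide": [0, 0, 0], "angular": [0, 0, 0], "claw": -0.2}, {"slide": [0, 0, 0], "angular": [0, 0, 0], "claw": -0.2}, {"slide": [0, 0, -15], "angular": [0, 0, 0], "claw": -0.2}, {"slide": [0, 0, -35], "angular": [0, 0, 0], "claw": -0.2}, {"slide": [0, 0, -40], "angular": [0, 0, 0], "claw": -0.2}, {"slide": [0, 0, -30], "angular": [0, 0, 0], "claw": -0.2}]}}

```text
time: 33.7
ee_pos: [0.4629, -0.2545, 0.2206]
tcp_rot: [179.8, 0.2, 120.1]
wrist_force: [0.7, 0.2, -2.7]
opening: 0.0506
grasp_force: 42.7
```

Emit:
{"op": "play_rows", "data": {"increments": [{"slide": [0, 0, 0], "angular": [0, 0, 7.5], "claw": -0.2}, {"slide": [0, 0, 0], "angular": [0, 0, 7.5], "claw": -0.2}, {"slide": [0, 0, 0], "angular": [0, 0, 7.5], "claw": -0.2}, {"slide": [0, 0, 0], "angular": [0, 0, 7.5], "claw": -0.2}, {"slide": [20, -3, 0], "angular": [0, 0, 0], "claw": -0.2}, {"slide": [40, -6, 0], "angular": [0, 0, 0], "claw": -0.2}, {"slide": [40, -6, 0], "angular": [0, 0, 0], "claw": -0.2}, {"slide": [40, -6, 0], "angular": [0, 0, 0], "claw": -0.2}]}}

```text
time: 34.5
ee_pos: [0.441, -0.1133, 0.218]
tcp_rot: [179.8, -0.0, 90.1]
wrist_force: [0.6, 0.1, -2.1]
opening: 0.0507
grasp_force: 42.7
```

Emit:
{"op": "play_rows", "data": {"increments": [{"slide": [40, -7, 0], "angular": [0, 0, 0], "claw": -0.2}, {"slide": [40, -7, 0], "angular": [0, 0, 0], "claw": -0.2}, {"slide": [40, -7, 0], "angular": [0, 0, 0], "claw": -0.2}, {"slide": [40, -7, 0], "angular": [0, 0, 0], "claw": -0.2}, {"slide": [40, -7, 0], "angular": [0, 0, 0], "claw": -0.2}, {"slide": [40, -7, 0], "angular": [0, 0, 0], "claw": -0.2}, {"slide": [33, -5, 0], "angular": [0, 0, 0], "claw": -0.2}, {"slide": [0, 0, 0], "angular": [0, 0, 0], "claw": -0.2}]}}

```text
time: 35.3
ee_pos: [0.3931, 0.1614, 0.2179]
tcp_rot: [179.8, -0.1, 90.4]
wrist_force: [-0.1, 0.3, -2.0]
opening: 0.0509
grasp_force: 42.6
```

Emit:
{"op": "play_rows", "data": {"increments": [{"slide": [16, 14, 0], "angular": [0, 0, 0], "claw": -0.2}, {"slide": [26, 23, 0], "angular": [0, 0, 0], "claw": -0.2}, {"slide": [26, 23, 0], "angular": [0, 0, 0], "claw": -0.2}, {"slide": [26, 23, 0], "angular": [0, 0, 0], "claw": -0.2}, {"slide": [22, 20, 0], "angular": [0, 0, 0], "claw": -0.2}, {"slide": [0, 0, 15], "angular": [0, 0, 0], "claw": -0.2}, {"slide": [0, 0, 14], "angular": [0, 0, 0], "claw": -0.2}, {"slide": [0, 0, 8], "angular": [0, 0, 0], "claw": -0.2}]}}

```text
time: 36.1
ee_pos: [0.4961, 0.274, 0.1792]
tcp_rot: [179.9, 0.0, 90.1]
wrist_force: [-23.0, 7.1, 52.7]
opening: 0.0506
grasp_force: 49.5
```

Emit:
{"op": "play_rows", "data": {"increments": [{"slide": [0, 0, 3], "angular": [0, 0, 0], "claw": -0.2}, {"slide": [0, 0, 1], "angular": [0, 0, 0], "claw": -0.2}, {"slide": [0, 0, 0], "angular": [0, 0, 0], "claw": -0.2}]}}

```text
time: 36.4
ee_pos: [0.4956, 0.2745, 0.1792]
tcp_rot: [179.8, -0.2, 90.1]
wrist_force: [-9.1, 2.0, 15.4]
opening: 0.0507
grasp_force: 45.1
```

Emit:
{"op": "play_rows", "data": {"increments": [{"slide": [0, 0, 0], "angular": [0, 0, 0], "claw": 0.6}, {"slide": [0, 0, 0], "angular": [0, 0, 0], "claw": 0.6}, {"slide": [0, 0, 0], "angular": [0, 0, 0], "claw": 0.6}, {"slide": [0, 0, -35], "angular": [0, 0, 0], "claw": 0.6}, {"slide": [0, 0, -40], "angular": [0, 0, 0], "claw": 0.6}, {"slide": [0, 0, -30], "angular": [0, 0, 0], "claw": 0.6}, {"slide": [-30, 8, 0], "angular": [0, 0, 0], "claw": 0.6}, {"slide": [-43, 11, 0], "angular": [0, 0, 0], "claw": 0.6}]}}

```text
time: 37.2
ee_pos: [0.5158, 0.2022, 0.2818]
tcp_rot: [179.8, -0.1, 90.3]
wrist_force: [1.2, 0.5, -0.7]
opening: 0.0681
grasp_force: 0.0
```

Emit:
{"op": "play_rows", "data": {"increments": [{"slide": [-43, 11, 0], "angular": [0, 0, 0], "claw": 0.6}, {"slide": [-43, 11, 0], "angular": [0, 0, 0], "claw": 0.6}, {"slide": [-43, 11, 0], "angular": [0, 0, 0], "claw": 0.6}, {"slide": [-43, 11, 0], "angular": [0, 0, 0], "claw": 0.6}, {"slide": [-43, 11, 0], "angular": [0, 0, 0], "claw": 0.6}, {"slide": [-43, 11, 0], "angular": [0, 0, 0], "claw": 0.6}, {"slide": [-43, 11, 0], "angular": [0, 0, 0], "claw": 0.6}, {"slide": [-43, 11, 0], "angular": [0, 0, 0], "claw": 0.6}]}}

```text
time: 38.0
ee_pos: [0.6044, -0.1442, 0.2811]
tcp_rot: [179.9, -0.0, 90.1]
wrist_force: [-0.2, 0.4, -0.0]
opening: 0.0684
grasp_force: 0.0
```

Emit:
{"op": "play_rows", "data": {"increments": [{"slide": [-43, 11, -5], "angular": [0, 0, 0], "claw": 0.6}, {"slide": [-10, 0, -5], "angular": [0, 0, 0], "claw": 0.0}, {"slide": [0, 0, 0], "angular": [0, 0, 0], "claw": -0.3}, {"slide": [0, 0, 0], "angular": [0, 0, 0], "claw": -0.3}, {"slide": [0, 0, 0], "angular": [0, 0, 0], "claw": -0.3}, {"slide": [0, 0, 0], "angular": [0, 0, 0], "claw": -0.3}]}}

```text
time: 38.6
ee_pos: [0.6155, -0.1937, 0.2915]
tcp_rot: [179.8, -0.0, 90.2]
wrist_force: [0.3, 0.2, 0.3]
opening: 0.0299
grasp_force: 0.0
```

```bash
python3 - <<'E'
from m import *; import pickle
w,wi=snap("wrist","w7.png");pickle.dump(wi,open("w7.pkl","wb"));t,ti=snap("top","top7.png");o=bot.get_obs();print(o["ee_pos"],o["tcp_rot"],o["opening"])
J=np.array([[.638,.275,.185],[.554,.346,.185],[.58,.205,.185],[.496,.275,.185]])
P,o=caps(t,ti,proj("top",J,ti),z=.185);print(P.round(4)[:,:2].tolist(),o[:,2])
cv2.imwrite("pics/c7.png",w[:,:,::-1])
E
```

```text
[ 0.61546839 -0.19403073  0.29144389] [ 1.79837357e+02 -5.10427478e-03  9.02173066e+01] 0.029592665312819975
[[0.6356, 0.2742], [0.5537, 0.3438], [0.5814, 0.205], [0.4967, 0.2753]] [373. 369. 385. 386.]
```

View pics/c7.png

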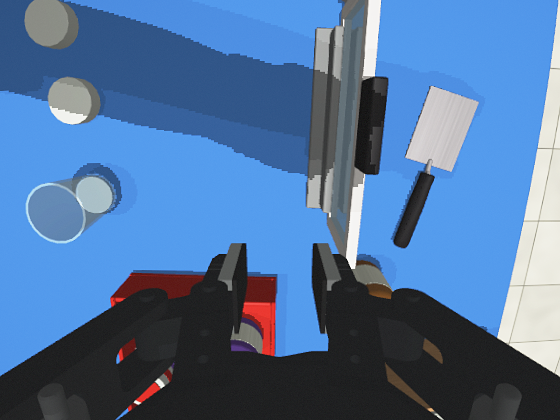

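```bash
python3 - <<'E'
from h import *; import pickle
i=pickle.load(open("w7.pkl","rb")); im=cv2.imread("pics/w7.png").astype(int)
for v in range(74,182,4):
    r=im[v,350:400].max(1); print(v,"".join("#" if a<45 else "." for a in r), end="\n" if v%8 else "  ")
P=ray("wrist",np.array([(388,78),(380,174)]),.170,i);print(P.round(4)); d=P[0]-P[1];print(np.degrees(np.arctan2(-d[0],d[1])),np.hypot(*d[:2]),P.mean(0))
E
```

```text
74 ..................................................
78 ....................####.......######.............
82 ............###########...........................
86 ............###########...........................
90 ...........##############...........#.............
94 ...........####################...................
98 ...........#########################..............
102 ..........##########################..............
106 ..........##########################..............
110 .........##########################...............
114 .........##########################...............
118 .........#########################................
122 ........#######################..#................
126 ........###############.#######...................
130 .......###############..........#.................
134 .......#############..............................
138 .......#############...........#..................
142 .......###############............................
146 ......################........#...................
150 ......###############.............................
154 ......###############........#....................
158 .....################.............................
162 .....###############........#.....................
166 .....####################...#.....................
170 ..........###############.........................
174 ..................................................
178 ..................................................
[[ 0.6903 -0.1046  0.17  ]
 [ 0.6898 -0.1724  0.17  ]]
-0.4613480982822539 0.06774556347773211 [ 0.69005101 -0.13851983  0.17      ]
```

Emit:
{"op": "play_rows", "data": {"increments": [{"slide": [28, 34, 0], "angular": [0, 0, 0], "claw": -0.3}, {"slide": [27.5, 34, 0], "angular": [0, 0, 0], "claw": -0.3}, {"slide": [0, 0, 30], "angular": [0, 0, 0], "claw": -0.3}, {"slide": [0, 0, 40], "angular": [0, 0, 0], "claw": -0.3}, {"slide": [0, 0, 30], "angular": [0, 0, 0], "claw": -0.3}, {"slide": [0, 0, 0], "angular": [0, 0, 0], "claw": -0.3}, {"slide": [0, 0, 0], "angular": [0, 0, 0], "claw": -0.3}]}}

```text
time: 39.4
ee_pos: [0.6834, -0.139, 0.1923]
tcp_rot: [179.9, -0.0, 90.2]
wrist_force: [-0.3, 0.1, 1.4]
opening: 0.0297
grasp_force: 0.0
```

```bash
python3 - <<'E'
from m import *; import pickle
w,wi=snap("wrist","w8.png");o=bot.get_obs();print(o["ee_pos"],o["tcp_rot"],o["opening"])
cv2.imwrite("pics/c8.png",cv2.resize(w[150:400,130:430,::-1],(600,500)))
E
```

```text
[ 0.68397837 -0.13921446  0.1937089 ] [1.79721682e+02 1.66299976e-02 9.01566024e+01] 0.03007848809596696
```

View pics/c8.png

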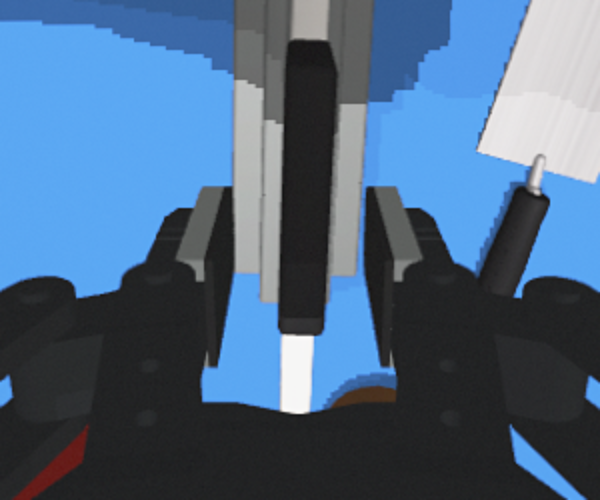

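The black grip is centred between the open fingers, so I lower and close on it.

Emit:
{"op": "play_rows", "data": {"increments": [{"slide": [0, 1, 20], "angular": [0, 0, 0], "claw": -0.3}, {"slide": [0, 0, 14], "angular": [0, 0, 0], "claw": -0.3}, {"slide": [0, 0, 0], "angular": [0, 0, 0], "claw": -0.3}, {"slide": [0, 0, 0], "angular": [0, 0, 0], "claw": -0.9}, {"slide": [0, 0, 0], "angular": [0, 0, 0], "claw": -0.9}, {"slide": [0, 0, 0], "angular": [0, 0, 0], "claw": -0.9}, {"slide": [0, 0, 0], "angular": [0, 0, 0], "claw": -0.9}, {"slide": [0, 0, 0], "angular": [0, 0, 0], "claw": -0.9}], "squeeze": 70}}

```text
time: 40.25
ee_pos: [0.6851, -0.1395, 0.16]
tcp_rot: [179.7, 0.0, 90.1]
wrist_force: [-1.6, 1.2, 7.5]
opening: 0.0111
grasp_force: 70.4
```

Emit:
{"op": "play_rows", "data": {"increments": [{"slide": [0, 0, -5], "angular": [0, 0, 0], "claw": -0.9}, {"slide": [0, 0, -10], "angular": [0, 0, 0], "claw": -0.9}, {"slide": [0, 0, -15], "angular": [0, 0, 0], "claw": -0.9}, {"slide": [0, 0, -20], "angular": [0, 0, 0], "claw": -0.9}, {"slide": [0, 0, -25], "angular": [0, 0, 0], "claw": -0.9}, {"slide": [0, 0, -20], "angular": [0, 0, 0], "claw": -0.9}, {"slide": [0, 0, -15], "angular": [0, 0, 0], "claw": -0.9}, {"slide": [0, 0, 0], "angular": [0, 0, 0], "claw": -0.9}]}}

```text
time: 41.05
ee_pos: [0.685, -0.1394, 0.2705]
tcp_rot: [179.6, 0.0, 90.2]
wrist_force: [-0.2, -0.5, -5.1]
opening: 0.0108
grasp_force: 68.3
```

Emit:
{"op": "play_rows", "data": {"increments": [{"slide": [10, -12, 0], "angular": [0, 0, 0], "claw": -0.9}, {"slide": [22, -25, 0], "angular": [0, 0, 0], "claw": -0.9}, {"slide": [27, -30, 0], "angular": [0, 0, 0], "claw": -0.9}, {"slide": [27, -30, 0], "angular": [0, 0, 0], "claw": -0.9}, {"slide": [27, -30, 0], "angular": [0, 0, 0], "claw": -0.9}, {"slide": [27, -30, 0], "angular": [0, 0, 0], "claw": -0.9}, {"slide": [27, -30, 0], "angular": [0, 0, 0], "claw": -0.9}, {"slide": [20, -22, 0], "angular": [0, 0, 0], "claw": -0.9}]}}

```text
time: 41.85
ee_pos: [0.4729, 0.0482, 0.2664]
tcp_rot: [179.9, -0.0, 90.2]
wrist_force: [0.8, 0.2, -4.0]
opening: 0.0107
grasp_force: 68.7
```

```bash
python3 - <<'E'
from m import *; import pickle
w,wi=snap("wrist","w9.png");s,_=snap("side");o=bot.get_obs();print(o["ee_pos"],o["tcp_rot"],o["opening"],o["wrist_force"],o["q"].round(0))
cv2.imwrite("pics/c9.png",np.hstack([cv2.resize(w[:,:,::-1],(400,300)),cv2.resize(s[:,:,::-1],(400,300))]))
E
```

```text
[0.47250872 0.04893972 0.267162  ] [ 1.79852720e+02 -4.85371454e-02  9.03054975e+01] 0.010876450146660194 [ 1.23164971  0.54446344 -4.43881315] [ 6. -5.  2. 97.  0. 96.]
```

View pics/c9.png

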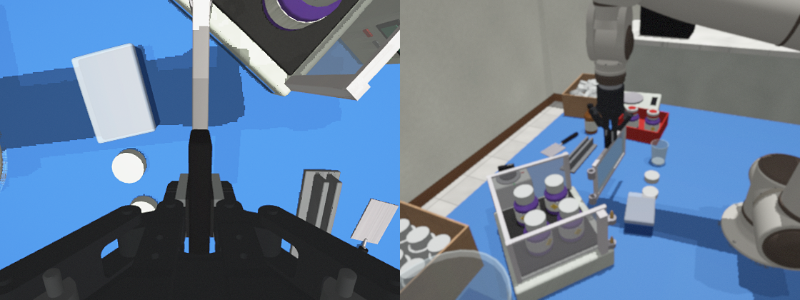

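```bash
cat > pin.py <<'E'
from h import *; import pickle
from scipy.optimize import least_squares
L=[("wrist","w2.png",pickle.load(open("w2.pkl","rb"))),("wrist","w3.png",pickle.load(open("w3.pkl","rb"))),("top","top0.png",bot.camera_info("top")),("side","side0.png",bot.camera_info("side"))]
obs=[]
for n,f,i in L:
    im=cv2.imread("pics/"+f).astype(int); b,g,r=im[:,:,0],im[:,:,1],im[:,:,2]
    m=(r-b>25)&(r>g+5)
    for z0 in(.18,.09):
        e=proj(n,np.array([[.380,.269,z0+.010]]),i)[0]; u,v=e.round().astype(int); h=14
        y0,x0=max(v-h,0),max(u-h,0); s=m[y0:v+h,x0:u+h]; ys,xs=np.nonzero(s)
        if len(xs)<4: print(f,z0,"few",len(xs)); continue
        c=np.array([xs.mean()+x0,ys.mean()+y0]); obs.append((n,i,z0,c)); print(f,z0,len(xs),(c-e).round(1),(xs.min()+x0,xs.max()+x0,ys.min()+y0,ys.max()+y0))
def res(p,sel): return np.concatenate([proj(n,np.array([[p[0],p[1],z+.010]]),i)[0]-c for n,i,z,c in sel])
for nm,s in [("all",obs)]+[(k+str(j),[o for o in obs if o[1] is L[j][2]]) for j,k in enumerate(["w2","w3","top","side"])]:
    if s: a=least_squares(res,[.38,.27],args=(s,),loss='soft_l1'); print(nm,a.x.round(4),a.fun.round(1))
E
python3 pin.py
```

```text
w2.png 0.18 162 [-0.2 -0.4] (np.int64(104), np.int64(122), np.int64(129), np.int64(140))
w2.png 0.09 92 [-0.1 -0.1] (np.int64(151), np.int64(164), np.int64(125), np.int64(133))
w3.png 0.18 156 [-0.1 -1.8] (np.int64(74), np.int64(93), np.int64(58), np.int64(70))
w3.png 0.09 48 [0.1 0.3] (np.int64(124), np.int64(136), np.int64(73), np.int64(81))
top0.png 0.18 12 [-0.8 -1.2] (np.int64(115), np.int64(119), np.int64(307), np.int64(309))
top0.png 0.09 5 [-4.2 -0.3] (np.int64(119), np.int64(132), np.int64(302), np.int64(307))
side0.png 0.18 24 [-1.   2.6] (np.int64(294), np.int64(297), np.int64(297), np.int64(305))
side0.png 0.09 22 [-1.3  3.1] (np.int64(294), np.int64(297), np.int64(333), np.int64(339))
all [0.3803 0.2701] [-0.9 -0.2 -0.8 -0.3  0.3  0.4  0.1 -1.4  0.3  1.   3.7  0.2  0.6 -2.2
  0.9 -2.7]
w20 [0.3802 0.2692] [ 0.   0.1 -0.  -0.1]
w31 [0.3801 0.2699] [ 0.1  0.7 -0.1 -1.1]
top2 [0.3818 0.2738] [-1.4  0.4  2.2 -0.4]
side3 [0.3795 0.2759] [-0.2  0.2  0.2 -0.2]
```

Emit:
{"op": "play_rows", "data": {"increments": [{"slide": [0, -20, 0], "angular": [0, 0, 0], "claw": -0.9}, {"slide": [0, -30, 0], "angular": [0, 0, 0], "claw": -0.9}, {"slide": [20, -23, 0], "angular": [0, 0, 0], "claw": -0.9}, {"slide": [25, 0, 0], "angular": [0, 0, 0], "claw": -0.9}, {"slide": [24, 0, 0], "angular": [0, 0, 0], "claw": -0.9}, {"slide": [0, 0, 0], "angular": [0, 0, -7.5], "claw": -0.9}, {"slide": [0, 0, 0], "angular": [0, 0, -7.5], "claw": -0.9}, {"slide": [0, 0, 0], "angular": [0, 0, -7.5], "claw": -0.9}]}}

```text
time: 42.75
ee_pos: [0.402, 0.1159, 0.2661]
tcp_rot: [179.9, 0.1, 113.0]
wrist_force: [-0.7, -0.6, -4.8]
opening: 0.011
grasp_force: 69.9
```

Emit:
{"op": "play_rows", "data": {"increments": [{"slide": [0, 0, 0], "angular": [0, 0, -7.5], "claw": -0.9}, {"slide": [0, 0, 0], "angular": [0, 0, 0], "claw": -0.9}, {"slide": [0, 0, 0], "angular": [0, 0, 0], "claw": -0.9}, {"slide": [0, 0, 0], "angular": [0, 0, 0], "claw": -0.9}]}}

```text
time: 43.15
ee_pos: [0.4019, 0.1158, 0.2665]
tcp_rot: [179.9, 0.1, 120.0]
wrist_force: [0.3, 0.6, -4.4]
opening: 0.0109
grasp_force: 69.9
```

```bash
python3 - <<'E'
from m import *
o=bot.get_obs();print(o["ee_pos"],o["tcp_rot"],o["opening"],o["wrist_force"],o["q"].round(0))
p=o["ee_pos"];R=Ro.from_euler('xyz',o["tcp_rot"],degrees=True).as_matrix()
pin=np.array([.380,.2705,p[2]])
t=pin-.142*R[:,0]; print("move tool mm",(R.T@(t-p)*1000).round(1))
E
```

```text
[0.4018763  0.11578315 0.26648559] [1.79882645e+02 6.64414941e-02 1.19967553e+02] 0.010868618202875132 [ 0.3433223   0.56494433 -4.39546965] [ 16. -13.  -5.  98.  -0.  76.]
move tool mm [ 3.  58.3 -0. ]
```

Emit:
{"op": "play_rows", "data": {"increments": [{"slide": [3, 8, -3], "angular": [0, 0, 0], "claw": -0.9}, {"slide": [0, 15, 0], "angular": [0, 0, 0], "claw": -0.9}, {"slide": [0, 15, 0], "angular": [0, 0, 0], "claw": -0.9}, {"slide": [0, 12, 0], "angular": [0, 0, 0], "claw": -0.9}, {"slide": [0, 8, 0], "angular": [0, 0, 0], "claw": -0.9}, {"slide": [0, 0, 0], "angular": [0, 0, 0], "claw": -0.9}, {"slide": [0, 0, 0], "angular": [0, 0, 0], "claw": -0.9}]}}

```text
time: 43.85
ee_pos: [0.4503, 0.1476, 0.2697]
tcp_rot: [179.9, 0.1, 120.1]
wrist_force: [-0.4, -0.3, -4.0]
opening: 0.0109
grasp_force: 70.0
```

```bash
python3 - <<'E'
from m import *
s,si=snap("side","s10.png");t,ti=snap("top","t10.png")
o=bot.get_obs();print(o["ee_pos"],o["tcp_rot"],o["wrist_force"])
p=o["ee_pos"];R=Ro.from_euler('xyz',o["tcp_rot"],degrees=True).as_matrix()
pin=np.array([.380,.2705,p[2]]); k=p+.142*R[:,0]; print("left mm",(R.T@(pin-k)*1000).round(1),"knuckle",k)
def show(n,i,im):
    c=proj(n,np.array([[.38,.27,.16]]),i)[0].astype(int); x0,y0=c[0]-32,c[1]-40
    a=cv2.resize(im[y0:y0+80,x0:x0+64,::-1],None,fx=6,fy=6,interpolation=cv2.INTER_CUBIC)
    und=p[2]-.150
    for P,col in ((k*[1,1,0]+[0,0,und+.12],(0,255,0)),(k*[1,1,0]+[0,0,und+.095],(0,255,0)),(k*[1,1,0]+[0,0,und+.005],(0,255,0)),((.38,.2705,.202),(0,0,255)),((.38,.2705,.18),(0,0,255)),((.38,.2705,.112),(0,0,255))):
        q=(proj(n,np.array([P]),i)[0]-[x0,y0]+.5)*6; cv2.circle(a,tuple(int(v) for v in q),3,col,-1)
    return a
cv2.imwrite("pics/c10.png",np.hstack([show("side",si,s),show("top",ti,t)]))
E
```

```text
[0.45011081 0.147422   0.26995523] [1.79873761e+02 6.95288235e-02 1.20129074e+02] [-0.78160984 -0.13496176 -4.60050043]
left mm [-0.4  1.1 -0.2] knuckle [0.37883401 0.27023726 0.26978291]
```

View pics/c10.png

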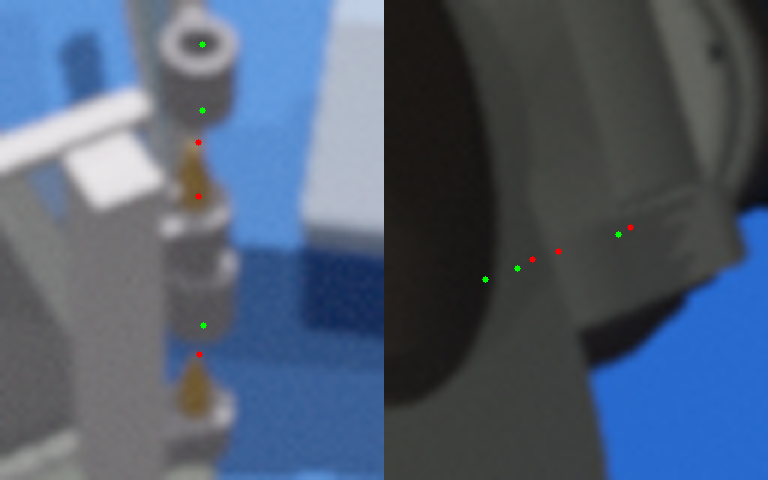

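Side crop: the upper knuckle (197,43) and pin tip (194,140) line up to within 1 mm once the last 1 mm is made. I begin lowering.

Emit:
{"op": "play_rows", "data": {"increments": [{"slide": [0, 1, 4], "angular": [0, 0, 0], "claw": -0.9}, {"slide": [0, 0, 4], "angular": [0, 0, 0], "claw": -0.9}, {"slide": [0, 0, 4], "angular": [0, 0, 0], "claw": -0.9}, {"slide": [0, 0, 3], "angular": [0, 0, 0], "claw": -0.9}, {"slide": [0, 0, 3], "angular": [0, 0, 0], "claw": -0.9}, {"slide": [0, 0, 2], "angular": [0, 0, 0], "claw": -0.9}, {"slide": [0, 0, 0], "angular": [0, 0, 0], "claw": -0.9}]}}

```text
time: 44.65
ee_pos: [0.4511, 0.1485, 0.2497]
tcp_rot: [179.9, 0.0, 120.2]
wrist_force: [-2.8, 4.2, -3.1]
opening: 0.011
grasp_force: 70.2
```

Emit:
{"op": "play_rows", "data": {"increments": [{"slide": [0, 0, 2], "angular": [0, 0, 0], "claw": -0.9}, {"slide": [0, 0, 2], "angular": [0, 0, 0], "claw": -0.9}, {"slide": [0, 0, 0], "angular": [0, 0, 0], "claw": -0.9}]}}

```text
time: 44.95
ee_pos: [0.4513, 0.1482, 0.2456]
tcp_rot: [179.9, 0.1, 120.1]
wrist_force: [-2.9, 2.6, -1.0]
opening: 0.0111
grasp_force: 70.3
```

Emit:
{"op": "play_rows", "data": {"increments": [{"slide": [1, 0, 2], "angular": [0, 0, 0], "claw": -0.9}, {"slide": [0, 0, 2], "angular": [0, 0, 0], "claw": -0.9}, {"slide": [0, 0, 2], "angular": [0, 0, 0], "claw": -0.9}, {"slide": [0, 0, 0], "angular": [0, 0, 0], "claw": -0.9}]}}

```text
time: 45.35
ee_pos: [0.4507, 0.1492, 0.2394]
tcp_rot: [179.9, 0.0, 120.1]
wrist_force: [-2.7, 4.5, -2.2]
opening: 0.0112
grasp_force: 70.2
```

Emit:
{"op": "play_rows", "data": {"increments": [{"slide": [0, 0, 1.5], "angular": [0, 0, 0], "claw": -0.9}, {"slide": [0, 0, 1], "angular": [0, 0, 0], "claw": -0.9}, {"slide": [0, 0, 0], "angular": [0, 0, 0], "claw": -0.9}]}}

```text
time: 45.65
ee_pos: [0.4508, 0.1491, 0.2372]
tcp_rot: [179.9, 0.0, 120.1]
wrist_force: [-1.6, 5.3, -1.4]
opening: 0.0109
grasp_force: 70.3
```

Emit:
{"op": "play_rows", "data": {"increments": [{"slide": [0.7, 0, 0.7], "angular": [0, 0, 0], "claw": -0.9}, {"slide": [0, 0, 0.7], "angular": [0, 0, 0], "claw": -0.9}, {"slide": [0, 0, 0], "angular": [0, 0, 0], "claw": -0.9}]}}

```text
time: 45.95
ee_pos: [0.4506, 0.1495, 0.2357]
tcp_rot: [179.9, 0.1, 120.1]
wrist_force: [-1.4, 2.5, -2.6]
opening: 0.0108
grasp_force: 70.2
```

Emit:
{"op": "play_rows", "data": {"increments": [{"slide": [0, 0, 0.7], "angular": [0, 0, 0], "claw": -0.9}, {"slide": [0, 0, 0.7], "angular": [0, 0, 0], "claw": -0.9}, {"slide": [0, 0, 0], "angular": [0, 0, 0], "claw": -0.9}]}}

```text
time: 46.25
ee_pos: [0.4505, 0.1495, 0.2343]
tcp_rot: [179.9, 0.1, 120.1]
wrist_force: [-1.2, 3.5, -2.3]
opening: 0.011
grasp_force: 70.1
```

Emit:
{"op": "play_rows", "data": {"increments": [{"slide": [0.5, 0, 0.7], "angular": [0, 0, 0], "claw": -0.9}, {"slide": [0, 0, 0.7], "angular": [0, 0, 0], "claw": -0.9}, {"slide": [0, 0, 0], "angular": [0, 0, 0], "claw": -0.9}]}}

```text
time: 46.55
ee_pos: [0.4505, 0.1498, 0.2333]
tcp_rot: [179.9, 0.1, 120.1]
wrist_force: [0.4, -1.2, -1.3]
opening: 0.0109
grasp_force: 70.4
```

Emit:
{"op": "play_rows", "data": {"increments": [{"slide": [0, 0, 0.7], "angular": [0, 0, 0], "claw": -0.9}, {"slide": [0, 0, 0.7], "angular": [0, 0, 0], "claw": -0.9}, {"slide": [0, 0, 0], "angular": [0, 0, 0], "claw": -0.9}]}}

```text
time: 46.85
ee_pos: [0.4507, 0.1498, 0.2324]
tcp_rot: [179.8, 0.1, 120.1]
wrist_force: [1.6, -3.6, 5.2]
opening: 0.0108
grasp_force: 71.3
```

Emit:
{"op": "play_rows", "data": {"increments": [{"slide": [-0.3, 0, 0.6], "angular": [0, 0, 0], "claw": -0.9}, {"slide": [0, 0, 0.4], "angular": [0, 0, 0], "claw": -0.9}, {"slide": [0, 0, 0], "angular": [0, 0, 0], "claw": -0.9}]}}

```text
time: 47.15
ee_pos: [0.4508, 0.1496, 0.2312]
tcp_rot: [179.8, 0.1, 120.1]
wrist_force: [2.8, -5.0, 5.5]
opening: 0.0106
grasp_force: 71.4
```

```bash
python3 - <<'E'
from m import *
s,si=snap("side","s11.png");o=bot.get_obs();p=o["ee_pos"];print(p,o["tcp_rot"],o["wrist_force"],o["torque"])
a=cv2.resize(s[260:360,230:330,::-1],None,fx=6,fy=6,interpolation=cv2.INTER_CUBIC);cv2.imwrite("pics/c11.png",a)
# swing plan: TCP relative to hinge, radius, target yaw
pin=np.array([.380,.2705]);d=p[:2]-pin;print(np.hypot(*d),np.degrees(np.arctan2(d[1],d[0])))
E
```

```text
[0.45079127 0.14962088 0.23118644] [1.79807292e+02 1.07545827e-01 1.20125288e+02] [ 2.13512505 -5.12688544  4.71467257] [-0.31459268 -0.15233675 -0.01616216]
0.1400827041073057 -59.64518789660325
```

View pics/c11.png

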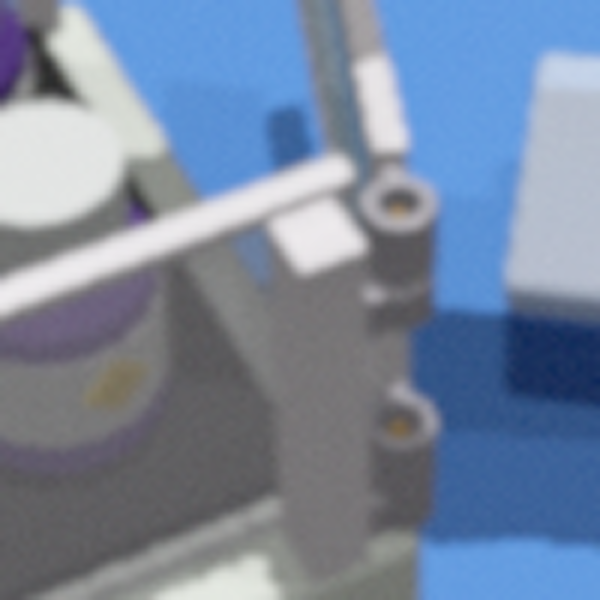

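Both knuckles sit on their brackets with the pin tips visible in the bores at (398,208) and (398,425). I release so the door rests by its own weight, then swing it with the fingers loosely straddling the grip.

Emit:
{"op": "play_rows", "data": {"increments": [{"slide": [0, 0, 0], "angular": [0, 0, 0], "claw": -0.57}, {"slide": [0, 0, 0], "angular": [0, 0, 0], "claw": -0.57}, {"slide": [0, 0, 0], "angular": [0, 0, 0], "claw": -0.57}, {"slide": [0, 0, -3], "angular": [0, 0, 0], "claw": -0.57}, {"slide": [0, 0, 0], "angular": [0, 0, 0], "claw": -0.57}], "squeeze": 20}}

```text
time: 47.7
ee_pos: [0.4505, 0.1499, 0.234]
tcp_rot: [179.9, 0.1, 120.2]
wrist_force: [0.1, 0.2, -0.3]
opening: 0.0183
grasp_force: 0.0
```

Emit:
{"op": "play_rows", "data": {"increments": [{"slide": [0.1, 3, 0], "angular": [0, 0, -1.2], "claw": -0.57}, {"slide": [0.1, 5, 0], "angular": [0, 0, -2], "claw": -0.57}, {"slide": [0.1, 5, 0], "angular": [0, 0, -2], "claw": -0.57}, {"slide": [0.1, 5, 0], "angular": [0, 0, -2], "claw": -0.57}, {"slide": [0.1, 5, 0], "angular": [0, 0, -2], "claw": -0.57}, {"slide": [0.1, 5, 0], "angular": [0, 0, -2], "claw": -0.57}, {"slide": [0.1, 5, 0], "angular": [0, 0, -2], "claw": -0.57}, {"slide": [0.1, 5, 0], "angular": [0, 0, -2], "claw": -0.57}]}}

```text
time: 48.5
ee_pos: [0.4806, 0.1733, 0.2337]
tcp_rot: [179.9, 0.1, 135.5]
wrist_force: [-0.4, -0.2, 0.8]
opening: 0.0183
grasp_force: 0.2
```

Emit:
{"op": "play_rows", "data": {"increments": [{"slide": [0.1, 3, 0], "angular": [0, 0, -1.2], "claw": -0.57}, {"slide": [0, 2.5, 0], "angular": [0, 0, -1], "claw": -0.57}, {"slide": [0, 2.5, 0], "angular": [0, 0, -1], "claw": -0.57}, {"slide": [0, 2.5, 0], "angular": [0, 0, -1], "claw": -0.57}, {"slide": [0, 1, 0], "angular": [0, 0, -0.4], "claw": -0.57}, {"slide": [0, 0, 0], "angular": [0, 0, 0], "claw": -0.57}]}}

```text
time: 49.1
ee_pos: [0.4881, 0.1817, 0.2338]
tcp_rot: [179.9, 0.1, 140.0]
wrist_force: [-0.1, -0.9, -0.6]
opening: 0.0187
grasp_force: 0.2
```

Emit:
{"op": "play_rows", "data": {"increments": [{"slide": [0, 1, 0], "angular": [0, 0, 0], "claw": -0.57}, {"slide": [0, 1, 0], "angular": [0, 0, 0], "claw": -0.57}, {"slide": [0, 0, 0], "angular": [0, 0, 0], "claw": -0.57}]}}

```text
time: 49.4
ee_pos: [0.4894, 0.1832, 0.2338]
tcp_rot: [179.9, 0.1, 139.9]
wrist_force: [-0.9, 0.0, 1.3]
opening: 0.0184
grasp_force: 0.1
```

Emit:
{"op": "play_rows", "data": {"increments": [{"slide": [0, 0.7, 0], "angular": [0, 0, 0], "claw": -0.57}, {"slide": [0, 0.7, 0], "angular": [0, 0, 0], "claw": -0.57}, {"slide": [0, 0, 0], "angular": [0, 0, 0], "claw": -0.57}]}}

```text
time: 49.7
ee_pos: [0.4903, 0.1843, 0.2338]
tcp_rot: [179.9, 0.1, 139.9]
wrist_force: [-0.4, -0.5, -0.2]
opening: 0.0184
grasp_force: 0.1
```

Emit:
{"op": "play_rows", "data": {"increments": [{"slide": [0, 0.7, 0], "angular": [0, 0, 0], "claw": -0.57}, {"slide": [0, 0.7, 0], "angular": [0, 0, 0], "claw": -0.57}, {"slide": [0, 0, 0], "angular": [0, 0, 0], "claw": -0.57}]}}

```text
time: 50.0
ee_pos: [0.4911, 0.1852, 0.2338]
tcp_rot: [179.9, 0.1, 139.9]
wrist_force: [-0.8, -1.3, 0.9]
opening: 0.0184
grasp_force: 0.8
```

```bash
python3 - <<'E'
from m import *
t,ti=snap("top","t12.png");s,si=snap("side","s12.png");w,wi=snap("wrist","w12.png");o=bot.get_obs();print(o["ee_pos"],o["wrist_force"],o["torque"],o["grasp_force"])
# grip detection in wrist image: dark box between fingers: print a mid row
for v in (170,190,210,230): 
    r=w[v,230:330].max(1); print(v,"".join("#" if a<50 else "." for a in r))
E
```

```text
[0.49111519 0.18520871 0.23382929] [-0.7591812  -1.87609824  0.25600167] [-0.29152028  0.20340636 -0.03302961] 0.8785436488687992
170 ..................................................................##################################
190 .............................##########################..........###################################
210 ..........................###############################........###################################
230 ..........................###############################........###################################
```

Emit:
{"op": "play_rows", "data": {"increments": [{"slide": [0, 0.7, 0], "angular": [0, 0, 0], "claw": -0.57}, {"slide": [0, 0, 0], "angular": [0, 0, 0], "claw": -0.57}]}}

```text
time: 50.35
ee_pos: [0.4912, 0.1853, 0.2338]
tcp_rot: [180.0, 0.1, 139.9]
wrist_force: [-2.7, -4.0, 1.9]
opening: 0.0185
grasp_force: 2.8
```

Emit:
{"op": "play_rows", "data": {"increments": [{"slide": [0, 0.7, 0], "angular": [0, 0, 0], "claw": -0.57}, {"slide": [0, 0, 0], "angular": [0, 0, 0], "claw": -0.57}]}}

```text
time: 50.55
ee_pos: [0.4913, 0.1854, 0.2338]
tcp_rot: [-180.0, 0.1, 139.9]
wrist_force: [-4.4, -6.6, 2.9]
opening: 0.0182
grasp_force: 4.5
```

The door rests on the jamb: the force rose to 8 N with no more motion. I back off, rise, and work out the reach for the knob.

Emit:
{"op": "play_rows", "data": {"increments": [{"slide": [0, -3, 0], "angular": [0, 0, 0], "claw": -0.57}, {"slide": [0, -1.5, 0], "angular": [0, 0, 0], "claw": -0.5}, {"slide": [0, 0, 0], "angular": [0, 0, 0], "claw": -0.5}, {"slide": [0, 0, -15], "angular": [0, 0, 0], "claw": -0.5}, {"slide": [0, 0, -30], "angular": [0, 0, 0], "claw": -0.5}, {"slide": [0, 0, -30], "angular": [0, 0, 0], "claw": -0.9}, {"slide": [0, 0, -10], "angular": [0, 0, 0], "claw": -1}, {"slide": [0, 0, 0], "angular": [0, 0, 0], "claw": -1}]}}

```text
time: 51.35
ee_pos: [0.4895, 0.1832, 0.32]
tcp_rot: [179.8, 0.2, 139.9]
wrist_force: [0.4, 0.2, -0.3]
opening: 0.0
grasp_force: 0.0
```

```bash
cat > kin.py <<'E'
from h import *
from scipy.optimize import least_squares
o=bot.get_obs()
D=[(5.009,10.037,(.18275,-.51854),.2496),(12.4,30.9,(.5482,.1597),.3589),(24.8,28.4,(.6366,.2735),.1989),(-5,2,(.4725,.0489),.2672),(-13,-5,(.4019,.1158),.2665),(o["q"][1],o["q"][2],o["ee_pos"][:2],o["ee_pos"][2])]
q2,q3=np.radians([d[:2] for d in D]).T; r=np.array([np.hypot(*d[2]) for d in D]); z=np.array([d[3] for d in D])
def m(p,q2,q3): f=np.pi/2+q2-q3; return p[0]+p[1]*np.sin(q2)+p[2]*np.sin(f)+p[4]*np.cos(f), p[3]+p[1]*np.cos(q2)+p[2]*np.cos(f)-p[4]*np.sin(f)
E=lambda p:np.r_[m(p,q2,q3)[0]-r,m(p,q2,q3)[1]-z]
a=least_squares(E,[0,.35,.4,.1,0]);p=a.x
if __name__=="__main__":
    print(p.round(3),(a.fun*1000).round(1),o["ee_pos"],o["q"].round(1),o["tcp_rot"])
    A,B=np.meshgrid(np.radians(np.linspace(-48,103,400)),np.radians(np.linspace(-65.8,70.5,400)));Rr,Z=m(p,A,B)
    for zz in(.187,.2,.22,.25,.3): print(zz,Rr[abs(Z-zz)<.004].max())
E
python3 kin.py
```

```text
[-0.001  0.416  0.522 -0.247 -0.036] [ 1.9  0.5 -1.   0.9 -1.5 -0.7 -0.5  0.2  0.5 -0.3  0.2 -0.1] [0.48948868 0.18318017 0.32003463] [ 20.5   3.1  16.  102.6  -0.   60.6] [1.79766284e+02 1.73481908e-01 1.39945667e+02]
0.187 0.824073958662878
0.2 0.8165332061334898
0.22 0.8045249306169158
0.25 0.7874057863082715
0.3 0.7530566198544275
```

Emit:
{"op": "play_rows", "data": {"increments": [{"slide": [0, 0, 0], "angular": [0, 0, -8.5], "claw": -0.1}, {"slide": [0, 0, 0], "angular": [0, 0, -8.5], "claw": -0.1}, {"slide": [0, 0, 0], "angular": [0, 0, -8.5], "claw": -0.1}, {"slide": [0, 0, 0], "angular": [0, 0, -8.5], "claw": -0.1}, {"slide": [0, 0, 0], "angular": [0, 0, -8.5], "claw": -0.1}, {"slide": [0, 0, 0], "angular": [0, 0, -8.5], "claw": -0.1}, {"slide": [0, 0, 0], "angular": [0, 0, -8.5], "claw": -0.1}, {"slide": [0, 0, 0], "angular": [0, 0, -8.5], "claw": -0.1}]}}

```text
time: 52.15
ee_pos: [0.4888, 0.1829, 0.317]
tcp_rot: [-180.0, 0.0, -151.7]
wrist_force: [0.3, 0.2, 0.1]
opening: 0.0384
grasp_force: 0.0
```

Emit:
{"op": "play_rows", "data": {"increments": [{"slide": [0, 0, 0], "angular": [0, 0, -8.5], "claw": -0.1}, {"slide": [0, 0, 0], "angular": [0, 0, -8.5], "claw": -0.1}, {"slide": [0, 0, 0], "angular": [0, 0, -4.8], "claw": -0.1}, {"slide": [-25, -24, 0], "angular": [0, 0, 0], "claw": -0.1}, {"slide": [-25, -24, 0], "angular": [0, 0, 0], "claw": -0.1}, {"slide": [-25, -24, 0], "angular": [0, 0, 0], "claw": -0.1}, {"slide": [-25, -24, 10], "angular": [0, 0, 0], "claw": -0.1}, {"slide": [-20, -19, 20], "angular": [0, 0, 0], "claw": -0.1}]}}

```text
time: 52.95
ee_pos: [0.6562, 0.2004, 0.2877]
tcp_rot: [-179.9, 0.1, -130.3]
wrist_force: [0.6, 0.3, -0.0]
opening: 0.0379
grasp_force: 0.0
```

Emit:
{"op": "play_rows", "data": {"increments": [{"slide": [-15, -15, 20], "angular": [0, 0, 0], "claw": -0.1}, {"slide": [-25, -24, 12], "angular": [0, 0, 0], "claw": -0.1}, {"slide": [-22, -20, 0], "angular": [0, 0, 0], "claw": -0.1}, {"slide": [0, 0, 0], "angular": [0, 0, 0], "claw": -0.1}, {"slide": [0, 0, 0], "angular": [0, 0, 0], "claw": -0.1}]}}

```text
time: 53.45
ee_pos: [0.7365, 0.2091, 0.2543]
tcp_rot: [180.0, -0.1, -130.3]
wrist_force: [-0.0, -0.8, 0.1]
opening: 0.0383
grasp_force: 0.0
```

```bash
python3 - <<'E'
from m import *; import pickle
w,wi=snap("wrist","w13.png");pickle.dump(wi,open("w13.pkl","wb"));o=bot.get_obs();print(o["ee_pos"],o["tcp_rot"],o["opening"],o["q"].round(1))
print(proj("wrist",np.array([[.7395,.209,.194],[.7395,.209,.162]]),wi))
E
```

```text
[0.73581992 0.20903493 0.2565112 ] [-1.79960653e+02  1.26222031e-02 -1.30255414e+02] 0.038335502148560456 [ 15.9  42.4  60.6 108.2  -0.  -33.9]
[[275.17526795 235.57945977]
 [275.64937422 218.45682902]]
```

View pics/w13.png

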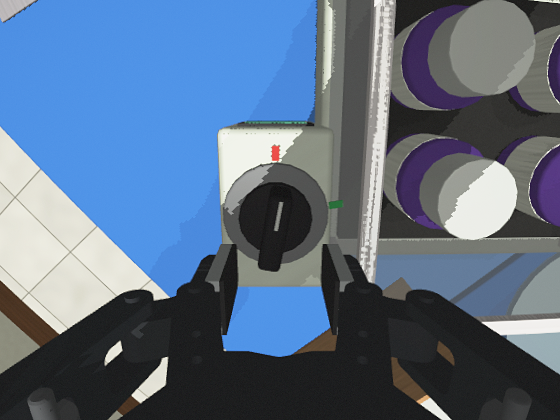

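The knob's disc is centred at (276,213). Its bar runs from (281,185) to (268,270), about 8.5° clockwise of the image's vertical, with the red mark above and the green mark to the right. I align, descend and grip.

Emit:
{"op": "play_rows", "data": {"increments": [{"slide": [1.7, -2.7, 0], "angular": [0, 0, 0], "claw": -0.1}, {"slide": [0, 0, 0], "angular": [0, 0, 8.5], "claw": -0.1}, {"slide": [0, 0, 25], "angular": [0, 0, 0], "claw": -0.1}, {"slide": [0, 0, 25], "angular": [0, 0, 0], "claw": -0.1}, {"slide": [0, 0, 17], "angular": [0, 0, 0], "claw": -0.1}, {"slide": [0, 0, 0], "angular": [0, 0, 0], "claw": -0.1}, {"slide": [0, 0, 0], "angular": [0, 0, 0], "claw": -0.1}]}}

```text
time: 54.2
ee_pos: [0.7366, 0.2057, 0.1931]
tcp_rot: [-179.9, 0.2, -138.8]
wrist_force: [0.2, 0.4, -0.0]
opening: 0.0389
grasp_force: 0.0
```

Emit:
{"op": "play_rows", "data": {"increments": [{"slide": [0, 0, 0], "angular": [0, 0, 0], "claw": -0.8}, {"slide": [0, 0, 0], "angular": [0, 0, 0], "claw": -0.8}, {"slide": [0, 0, 0], "angular": [0, 0, 0], "claw": -0.8}, {"slide": [0, 0, 0], "angular": [0, 0, 0], "claw": -0.8}, {"slide": [0, 0, 0], "angular": [0, 0, 0], "claw": -0.8}], "squeeze": 25}}

```text
time: 54.7
ee_pos: [0.7371, 0.2064, 0.193]
tcp_rot: [-179.9, 0.2, -138.7]
wrist_force: [-4.8, 1.3, 5.8]
opening: 0.0132
grasp_force: 28.2
```

Emit:
{"op": "play_rows", "data": {"increments": [{"slide": [0, 0, 0], "angular": [0, 0, 5], "claw": -0.8}, {"slide": [0, 0, 0], "angular": [0, 0, 7], "claw": -0.8}, {"slide": [0, 0, 0], "angular": [0, 0, 7], "claw": -0.8}, {"slide": [0, 0, 0], "angular": [0, 0, 7], "claw": -0.8}, {"slide": [0, 0, 0], "angular": [0, 0, 7], "claw": -0.8}, {"slide": [0, 0, 0], "angular": [0, 0, 7], "claw": -0.8}, {"slide": [0, 0, 0], "angular": [0, 0, 7], "claw": -0.8}, {"slide": [0, 0, 0], "angular": [0, 0, 7], "claw": -0.8}]}}

```text
time: 55.5
ee_pos: [0.736, 0.2104, 0.1931]
tcp_rot: [179.6, 0.0, 167.2]
wrist_force: [-8.4, 19.2, 6.5]
opening: 0.0133
grasp_force: 28.2
```

```bash
python3 - <<'E'
from h import *
o=bot.get_obs();print(o["torque"],o["wrist_force"],o["tcp_rot"],o["q"][5])
E
```

```text
[3.75468395 1.81683095 0.16849767] [-8.42178588 19.15499748  6.53954827] [1.79555461e+02 4.37930182e-02 1.67174876e+02] 28.65431121216179
```

Emit:
{"op": "play_rows", "data": {"increments": [{"slide": [0, 0, 0], "angular": [0, 0, 5], "claw": -0.8}, {"slide": [0, 0, 0], "angular": [0, 0, 5], "claw": -0.8}, {"slide": [0, 0, 0], "angular": [0, 0, 3], "claw": -0.8}, {"slide": [0, 0, 0], "angular": [0, 0, 2], "claw": -0.8}, {"slide": [0, 0, 0], "angular": [0, 0, 1], "claw": -0.8}, {"slide": [0, 0, 0], "angular": [0, 0, 0], "claw": -0.8}]}}

```text
time: 56.1
ee_pos: [0.7364, 0.2117, 0.1931]
tcp_rot: [179.4, -0.1, 151.5]
wrist_force: [-6.5, 23.1, 6.7]
opening: 0.0132
grasp_force: 28.0
```

```bash
python3 - <<'E'
from h import *
o=bot.get_obs();print(o["torque"],o["wrist_force"],o["tcp_rot"],o["q"][5])
E
```

```text
[4.39663184 1.31506908 0.11889573] [-6.53925043 23.14240701  6.67962338] [ 1.79442461e+02 -6.43337593e-02  1.51478298e+02] 44.40571429308444
```

Emit:
{"op": "play_rows", "data": {"increments": [{"slide": [2, 2.5, 0], "angular": [0, 0, 0], "claw": -0.8}, {"slide": [2, 2.5, 0], "angular": [0, 0, 0], "claw": -0.8}, {"slide": [0, 0, 0], "angular": [0, 0, 0], "claw": -0.8}, {"slide": [0, 0, 0], "angular": [0, 0, 1.5], "claw": -0.8}, {"slide": [0, 0, 0], "angular": [0, 0, 0], "claw": -0.8}]}}

```text
time: 56.6
ee_pos: [0.7364, 0.2125, 0.1931]
tcp_rot: [179.8, 0.2, 149.7]
wrist_force: [-3.1, -1.2, 6.2]
opening: 0.0134
grasp_force: 28.1
```

```bash
python3 - <<'E'
from h import *
o=bot.get_obs();print(o["torque"],o["wrist_force"],o["tcp_rot"],o["q"][5])
E
```

```text
[-0.14786153  0.61809611 -0.00706699] [-3.11061343 -1.18360849  6.24323939] [179.8158436    0.21827137 149.7030235 ] 46.40195835456994
```

Emit:
{"op": "play_rows", "data": {"increments": [{"slide": [0, 0, 0], "angular": [0, 0, 1.5], "claw": -0.8}, {"slide": [0, 0, 0], "angular": [0, 0, 1.5], "claw": -0.8}, {"slide": [0, 0, 0], "angular": [0, 0, 0], "claw": -0.8}]}}

```text
time: 56.9
ee_pos: [0.7364, 0.2126, 0.1931]
tcp_rot: [179.8, 0.2, 146.8]
wrist_force: [-3.4, -0.3, 6.8]
opening: 0.0133
grasp_force: 41.4
```

```bash
python3 - <<'E'
from h import *
o=bot.get_obs();print(o["torque"],o["wrist_force"],o["tcp_rot"],o["q"][5])
E
```

```text
[-0.1441184   0.55014592  1.07856266] [-3.38947531 -0.28412497  6.78827461] [179.79662923   0.21246171 146.7900398 ] 49.321160007130906
```

Torque rose to 1.1 N·m, so the knob is at its stop. I release and rise.

Emit:
{"op": "play_rows", "data": {"increments": [{"slide": [0, 0, 0], "angular": [0, 0, -1.5], "claw": -0.8}, {"slide": [0, 0, 0], "angular": [0, 0, 0], "claw": -0.1}, {"slide": [0, 0, 0], "angular": [0, 0, 0], "claw": -0.1}, {"slide": [0, 0, 0], "angular": [0, 0, 0], "claw": -0.1}, {"slide": [0, 0, -20], "angular": [0, 0, 0], "claw": -0.1}, {"slide": [0, 0, -30], "angular": [0, 0, 0], "claw": -0.1}, {"slide": [0, 0, -15], "angular": [0, 0, 0], "claw": -0.1}, {"slide": [0, 0, 0], "angular": [0, 0, 0], "claw": -0.1}]}}

```text
time: 57.7
ee_pos: [0.7367, 0.2124, 0.2583]
tcp_rot: [179.7, 0.3, 148.2]
wrist_force: [0.3, 0.3, 0.1]
opening: 0.0384
grasp_force: 0.0
```

```bash
python3 - <<'E'
from m import *
w,wi=snap("wrist","w14.png");o=bot.get_obs();print(o["ee_pos"],o["tcp_rot"],o["wrist_force"])
def bar(f,box):
    im=cv2.imread("pics/"+f); g=im.max(2); x0,y0,x1,y1=box; s=(g[y0:y1,x0:x1]<48).astype(np.uint8)
    n,l,st,c=cv2.connectedComponentsWithStats(s); k=1+np.argmax(st[1:,4]); ys,xs=np.nonzero(l==k)
    r=cv2.minAreaRect(np.c_[xs+x0,ys+y0].astype(np.float32)); return r,st[k,4]
# white mark on the bar
for f,b in(("w13.png",(255,180,300,275)),("w14.png",(235,170,315,275))):
    im=cv2.imread("pics/"+f).astype(int);x0,y0,x1,y1=b
    for v in range(y0,y1,6): print("".join("#" if a<40 else("-" if a<90 else ".") for a in im[v,x0:x1].max(1)))
    print()
E
```

```text
[0.73662305 0.21239607 0.25625794] [179.8389262    0.18938556 148.2252606 ] [ 0.31157791  0.06818767 -0.29414809]
.........------------------------------------
..-###################################-------
#############################################
#############################################
#######################-....-################
######################-....##################
#####################-....###################
####################-....####################
###################.....#####################
#############################################
#############################################
##########################################---
-----#######################-----------------
----#######################-----------------.
...######################-...................
..........------#######-.....................

.................------------------------------------------------------.........
..........---------------------------------------------------------------------.
....-------------------------------.----#######-----..--------------------------
------
[... 508 characters left out ...]
##############....-################################-
...........-###############################---###############################---
..............-###########################################################------
....................################################################------------
#-...........................-##############################-------------------.
#-................................######################----------------........
##................................######################---.....................
##.................................####################.........................
##..............................................................................
```

Emit:
{"op": "play_rows", "data": {"increments": [{"slide": [-3, -37, -10], "angular": [0, 0, 0], "claw": -0.1}, {"slide": [-3, -37, -10], "angular": [0, 0, 0], "claw": -0.1}, {"slide": [-3, -37, -10], "angular": [0, 0, 0], "claw": -0.1}, {"slide": [-3, -37, -10], "angular": [0, 0, 0], "claw": -0.1}, {"slide": [-3, -37, 0], "angular": [0, 0, 0], "claw": -0.1}, {"slide": [-3, -37, 0], "angular": [0, 0, 0], "claw": -0.1}, {"slide": [-3, -37, 0], "angular": [0, 0, 0], "claw": -0.1}, {"slide": [0, 0, 0], "angular": [0, 0, 0], "claw": -0.1}]}}

```text
time: 58.55
ee_pos: [0.6154, -0.0225, 0.2947]
tcp_rot: [180.0, 0.1, 148.0]
wrist_force: [-0.3, -0.4, -0.8]
opening: 0.0384
grasp_force: 0.0
```

```bash
python3 - <<'E'
from m import *
t,ti=snap("top","top15.png");o=bot.get_obs();print(o["ee_pos"])
J=np.array([[.638,.275,.185],[.554,.346,.185],[.58,.205,.185],[.496,.275,.185]])
P,q=caps(t,ti,proj("top",J,ti),z=.185);print(P.round(4)[:,:2].tolist(),q[:,2])
P,q=caps(t,ti,proj("top",np.array([[.462,-.44,.111],[.557,-.44,.111]]),ti),z=.111);print("bin",P.round(3)[:,:2].tolist())
# door grip: dark blob near expected top, z=.245
e=proj("top",np.array([[.4875,.1793,.245]]),ti)[0].round().astype(int);h=28
s=(t[e[1]-h:e[1]+h,e[0]-h:e[0]+h].max(2)<60).astype(np.uint8)
for r in s[::2]: print("".join(".#"[v] for v in r))
n,l,st,c=cv2.connectedComponentsWithStats(s)
for k in range(1,n):
    if st[k,4]>40:
        ys,xs=np.nonzero(l==k); W=ray("top",np.c_[xs,ys]+e-h,.245,ti)[:,:2]; m=W.mean(0); v=np.linalg.svd(W-m,full_matrices=False)[2][0]; print(st[k,4],m,np.degrees(np.arctan2(v[1],v[0])),np.ptp((W-m)@v))
E
```

```text
[ 0.61631079 -0.0208186   0.29448974]
[[0.6358, 0.2739], [0.5539, 0.3437], [0.5768, 0.2098], [0.4967, 0.2751]] [354. 354. 251. 371.]
bin [[0.467, -0.449], [0.557, -0.451]]
##########################..............................
##################################......................
##################################......................
##################################......................
##################################......................
#.....############################......................
.............#####################......................
.##.........###..################.......................
...###............###############.......................
....###.......###...#############.......................
.....###.......#....#############.......................
......###......####..############.......................
......###......#......###########.......................
......###............###########........................
.....###.............###########........................
....###.............############........................
...##..............#############........................
..#.........##...###############........................
............#..#################........................
...........####################.........................
#############################...........................
###################.....####............................
################........................................
###############.........................................
#############...........................................
.##########.............................................
....#####...............................................
......#.................................................
1021 [0.50027134 0.19892952] 173.1291363658089 0.10965627393665514
57 [0.49788978 0.22406045] -175.27834083021867 0.039707856496753555
```

```bash
python3 - <<'E'
from m import *
s,si=snap("side","s16.png"); a=cv2.imread("pics/s11.png"); b=s[:,:,::-1].copy()
for (x,y) in((297,294),(297,331)):
    T=a[y-5:y+6,x-6:x+7]; r=cv2.matchTemplate(b[y-12:y+13,x-12:x+13],T,cv2.TM_CCOEFF_NORMED); k=np.unravel_index(r.argmax(),r.shape); print("shift",k[1]-6,k[0]-7,r.max().round(3))
# door grip silhouette in side view for shut angle phi: darkness of grip points
pin=np.array([.380,.2705]);
def pts(th):
    yd=np.array([-np.sin(th),np.cos(th)]); return np.array([[*(pin-(.141-y)*yd),.085+z] for y in np.linspace(-.033,.033,15) for z in np.linspace(.13,.157,6)])
for d in range(36,66,2):
    u=proj("side",pts(np.radians(d)),si).round().astype(int); print(d,b[u[:,1],u[:,0]].max(1).mean().round(0),end=" | ")
E
```

```text
shift -1 0 0.784
shift 0 0 0.809
36 219.0 | 38 219.0 | 40 220.0 | 42 218.0 | 44 190.0 | 46 128.0 | 48 59.0 | 50 33.0 | 52 58.0 | 54 94.0 | 56 113.0 | 58 119.0 | 60 124.0 | 62 123.0 | 64 125.0 |
```

```bash
python3 -c "
from workcell import bot
print(bot.job_done())"
```

```text
the job is handed in; nothing more can be done
None
```

I handed the job in with four sound jars upright on the mat, both rejects in the red bin, the door hung on both pins and shut, and then the run knob turned clockwise to its stop; the hand-in returned no verdict.

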